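Check a curing-light wand on the light meter

ROBOT

A 7-joint arm with a two-finger parallel gripper is mounted at the origin on a cart in front of the work surface, level with it; the furniture and walls round the work are solid. World frame = base frame: x ahead of the robot, y to its left, z up, the work surface at z = 0. Lengths are in m, angles in degrees, forces in N, time in s.
With the tool pointing down it reaches from about 0.425 to 0.875 m from the base axis. Payload 4.7 kg.
Tool frame: the origin (TCP) lies at the centre of the arm's flange, where the gripper is bolted on; the fingertips stand 182 mm ahead of it and the grasp point (between the pads) lies 164 mm ahead of it; z points along the fingers, x is the direction in which the jaws open and shut, and the axes are right-handed (so a half turn about z gives the same grasp; the last joint's range is limited). The gripper opens to 87 mm and grips with 3 to 60 N. Pads are 19 mm wide; open, the fingers measure 117 mm over their backs; the gripper's body (75 mm by 190 mm) begins 51 mm behind the grasp point.
Start: joints at [66.984, 18.392, -4.016, 83.108, 1.295, 78.541, -3.26], TCP at [0.263, -0.595, 0.405] pointing down, gripper open.
Joint ranges: [-163.93, 163.93], [-17.29, 119.83], [-79.2, 71.16], [3.27, 140.29], [-89.18, 269.18], [5.43, 117.66], [-154.24, 154.24]. Speed limits (degrees/s): [147.25, 147.25, 180, 180, 180, 180, 180].

INTERFACE

Orientations are given as [roll, pitch, yaw] about the fixed x, y, z axes, in that order (R = Rz(yaw) Ry(pitch) Rx(roll)).
In Python, from cell import env gives the robot as it stands. The module is installed in compiled form; this text tells all that it offers.
- The arm moves only by the tool carry_out, never from a script. Its argument "increments" is a list of rows, each a list of 5 numbers: the shift along the world's x, y, z in m, then the turn about the world's z in degrees, then the gripper's target within -1 to 1 (shut at 1, half-way at 0, fully open at -1). In form: [[dx, dy, dz, spin, jaw], ...]. A call has 1 to 20 rows; each row is the pose to reach, as a shift and turn from the pose commanded when the call began; what a row does not reach only later rows make up. A row lasts 1/10 s, in which the tool goes at most 50 mm and 8.59 degrees, less where a joint would pass 70% of its speed; a pose out of reach is approached as far as the arm can. A call with a gripper value outside its range is refused whole. The fingers move at their own pace and stop on an object; "grip_force" is the grip in N (left out, the last holds). Time passes only in rows, so rows that repeat a pose let the fingers close. It gives the time, the measured TCP pose, the force and the opening at its end, in the units of the state.
- env.get_obs(): the state, without advancing time (a new reading comes with each control period).
- env.read_camera(name): name is "scene" or "top" or "wrist"; returns (picture, depth): 480x640x3 uint8, red, green, blue; 480x640 float32, m along the optical axis (not along the pixel's ray), 0 where there is no reading.
- env.get_calibration(name): a dict with "K" (3x3 intrinsics, pixels), "k1" (the pictures are not rectified: a ray, as slopes to the right and down, at radius r is drawn at 1 + k1 r^2 times it, then the intrinsics apply), "camera_from_world" (4x4, takes a point from world to camera coordinates); the wrist camera has in their place "T_tool_cam" (4x4, takes a point from camera to tool coordinates, whose origin is the TCP and whose axes are the tool frame's). Camera axes: x right, y down, z forward; pixel columns grow to the right and rows downward; lengths in m; the calibration is good to about 2 mm. A picture is of the moment at which its call begins: read the wrist's pose just before it. get_calibration takes no time and is no camera call.
- env.sign_off(): hands the job in, once; it reports no verdict.
The state is a dict: "time_s": time; "qpos": joint angles; "joint_velocities": joint speeds; "effort": joint torques, N m; "tool_pos": TCP position; "tool_rot": TCP orientation; "force": force on the tool from outside, world axes, zero at the start; "wrist_torque": the same for the moment, N m; "grip_width": finger opening in m.
Only numpy, scipy, OpenCV 4.12 (cv2) and the standard library are available. Lean on these libraries where they do the work, as an engineer would, in place of code of your own. Each camera call takes 0.05 s, during which the arm holds its last target.

TASK

Zero the light meter by pushing the sprung plunger on its rear deck fully down and letting it come all the way back up. Then take the square-bodied light wand out of the stand and hold its tip flat on the middle of the sensor disc, the wand square to the sloping face, pressing lightly so that the sprung disc sinks about half of its travel. Finish while still holding it there steadily; leave the round handpiece in the stand and the other things on the worktop where they are.

Things in the scene. Friction and masses are not known exactly. Their poses are not given: they have to be found in the camera images.
- meter: Light meter fixed to the worktop: grey wedge housing 110 x 80 mm, turned at most 23 degrees. Origin at the centre of its underside, x runs from its low front edge (roughly on the robot's side) to the high rear deck, z up. The front face slopes 15 degrees: it is 33 mm high at the front and rises to 53 mm; behind it a level rear deck 35 mm deep, 55 mm high.
- sensor_top (a point): Centre of the top of the sensor disc, which is the marked spot: an aluminium disc 26 mm across with a 13 mm dark window in its middle, standing 13 mm proud of the sloping face, 23 mm in front of the meter's centre line and 55 mm above the worktop. z is square to the sloping face (out of it; 15 degrees from vertical, leaning to the meter's front). The point sinks with the disc.
- sensor (a joint): How far the sensor disc is pushed into the face along its own axis (m): 0 free, 0.010 on its stop. It is on a spring: 1 N to start it, 3.5 N at half travel, 6 N at the stop, and hard beyond.
- plunger_top (a point): Centre of the top of the plunger: a round steel push button 20 mm across on the meter's rear deck, 36 mm behind the meter's centre, 71 mm above the worktop when up. It moves straight down.
- plunger (a joint): How far the plunger is pushed down (m): 0 up, 0.010 fully down on its stop (counts as fully down above 0.009, held 0.2 s). A spring returns it: 2 N to start it, 7 N fully down.
- stand: White stand fixed to the worktop: block 56 x 130 x 50 mm high on a foot 66 x 140 mm, turned at most 23 degrees. Origin at the centre of its underside, y along the row of its two upright round sockets (14 mm wide, 76 mm apart, 38 mm either side of the middle). The wand stands in one of them, the handpiece in the other.
- wand: The light wand, 115 mm long, about 0.12 kg: a white body of square section 22 x 22 mm, 70 mm long, and below it a straight round steel light guide 12 mm across, 45 mm long, with a flat end. Origin at the centre of that flat end, z along the wand from tip to body. x and y are square to the body's sides.
- wand_grip (a point): Point on the wand's axis to grip it: in the square body, 85 mm above the tip and 30 mm below the top. The wand stands tip down in a socket with the body's shoulder on the stand's top, its sides along the stand's sides: the body reaches from 50 to 120 mm above the worktop. Lift it 45 mm to clear the socket.
- wand_tip (a point): Centre of the wand's flat tip, its axes as the wand's.
- handpiece: Bystander of similar look in the other socket, to be left alone: round white body 20 mm across, tapering to 17 mm, 55 mm long, its top 105 mm above the worktop. Origin at its lower end, in the socket.
- kidney_dish: Steel kidney dish 169 x 70 x 16 mm, bystander. Origin at the centre of its underside.
- dappen: Small glass dappen dish 33 mm across, 24 mm high, bystander. Origin under its centre.
- dropper: Dropper bottle 29 mm across, 62 mm high, bystander. Origin under its centre.
- gauze: Folded white gauze pack 26 x 52 x 9 mm, bystander. Origin under its centre.
Things that resemble listed ones, but are neither listed nor needed, are in the scene too. What is shaped like the wand but red is not meant.

How it is judged:
By the outcome, as a careful person would: the job done as asked, in the order asked, and still so for the second after the job is handed in, while the arm keeps its last pose, push and grip.
It also fails if it takes over 46 s, if anything falls off the work surface, if the arm or the gripper's body presses on something with over 40 N, if the wrist force passes 120 N, or if a joint passes its speed limit or range.

## Working session

There is one attempt and no reset: what is moved stays moved. The work goes in short steps, Python scripts to look and compute and a tool call to move; the robot and the scene stay as the last step left them, time stands still between calls to the robot, and variables do not carry over. Pictures are saved under pics/ and viewed, and the job is handed in when it is done.

Besides the shell and the picture viewer there is one more tool, called after "Call:" by a JSON object that holds its "fn" and its "kwargs", one argument or row to a line. carry_out: Moves the arm, as the interface text tells. Its arguments: {"type":"object","properties":{"increments":{"type":"array"},"grip_force":{"type":"number"}},"required":["increments"]}

```bash
mkdir -p pics; cat > h.py <<'E'
import numpy as np, cv2
from cell import env
from scipy.spatial.transform import Rotation as R
def shot(n,f):
    o=env.get_obs(); im,d=env.read_camera(n); c=env.get_calibration(n)
    np.savez(f'pics/{f}.npz',im=im,d=d,tp=o['tool_pos'],tr=o['tool_rot'])
    cv2.imwrite(f'pics/{f}.png',im[:,:,::-1]); return o,im,d,c
def wfc(n,c,tp=None,tr=None):
    if n!='wrist': return np.linalg.inv(np.array(c['camera_from_world']))
    T=np.eye(4); T[:3,:3]=R.from_euler('xyz',tr,degrees=True).as_matrix(); T[:3,3]=tp
    return T@np.array(c['T_tool_cam'])
def pts(n,f):
    z=np.load(f'pics/{f}.npz'); c=env.get_calibration(n); d=z['d']
    K=np.array(c['K']); k=np.array([c['k1'],0,0,0,0],float)
    v,u=np.mgrid[0:480,0:640]
    p=cv2.undistortPoints(np.stack([u,v],-1).reshape(-1,1,2).astype(float),K,k).reshape(480,640,2)
    P=np.concatenate([p*d[...,None],d[...,None]],-1)
    T=wfc(n,c,z['tp'],z['tr']); W=P@T[:3,:3].T+T[:3,3]; W[d==0]=np.nan
    return z['im'],W
def proj(n,X,f=None):
    c=env.get_calibration(n)
    if f: z=np.load(f'pics/{f}.npz'); T=wfc(n,c,z['tp'],z['tr'])
    else: T=wfc(n,c)
    T=np.linalg.inv(T); X=np.atleast_2d(X)@T[:3,:3].T+T[:3,3]
    return cv2.projectPoints(X,np.zeros(3),np.zeros(3),np.array(c['K']),np.array([c['k1'],0,0,0,0.]))[0][:,0]
E
python3 - <<'E'
from h import *
o=shot('scene','s0')[0]; shot('top','t0'); shot('wrist','w0')
print(o)
for n in ('scene','top','wrist'): print(env.get_calibration(n))
E
```

```text
{'time_s': 0.0, 'qpos': array([66.98547248, 18.44145991, -4.01413923, 83.17572018,  1.29432651,
       78.54185172, -3.26110091]), 'joint_velocities': array([-0.01984563,  0.1299092 ,  0.03576987,  0.02059759, -0.03244761,
        0.00855855,  0.10336199]), 'effort': array([ 1.11367656e-04, -4.91289175e+01, -4.04097140e-01, -3.12528670e+01,
       -6.38931803e-02,  4.37049405e-02,  1.60246013e-04]), 'tool_pos': array([ 0.2624122 , -0.5944497 ,  0.40362661]), 'tool_rot': array([ 1.79994383e+02,  1.13828589e-01, -6.61782667e+01]), 'force': array([ 0.10646365,  1.08610707, -0.087192  ]), 'wrist_torque': array([-0.05230956, -0.07655547, -0.02791281]), 'grip_width': 0.08694729500660511}
{'K': array([[489.42954041,   0.        , 325.8145869 ],
       [  0.        , 489.42954041, 241.48477142],
       [  0.        ,   0.        ,   1.        ]]), 'k1': -0.011113047173187701, 'camera_from_world': array([[-0.58736154, -0.80929343,  0.0071109 ,  0.44351298],
       [-0.49994896,  0.355911  , -0.78954316,  0.25523834],
       [ 0.63644124, -0.46730237, -0.61365384,  0.65223085],
       [ 0.    
[... 349 characters left out ...]
32, -0.12294049,  0.52977942],
       [ 0.12261264,  0.02101885, -0.992232  ,  0.85036066],
       [ 0.        ,  0.        ,  0.        ,  1.        ]])}
{'K': array([[378.39920592,   0.        , 321.38426837],
       [  0.        , 378.39920592, 231.4394139 ],
       [  0.        ,   0.        ,   1.        ]]), 'k1': -0.014917215961591746, 'T_tool_cam': array([[ 9.99999580e-01,  1.83354544e-04,  8.97729150e-04,
        -2.41800880e-04],
       [-4.37496117e-04,  9.56419889e-01,  2.91994530e-01,
        -8.20182859e-02],
       [-8.05067490e-04, -2.91994800e-01,  9.56419567e-01,
         1.92701540e-02],
       [ 0.00000000e+00,  0.00000000e+00,  0.00000000e+00,
         1.00000000e+00]])}
```

View pics/s0.png

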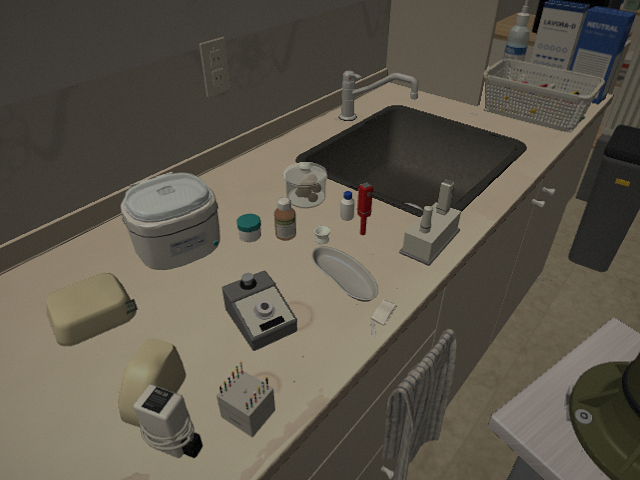

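View pics/t0.png

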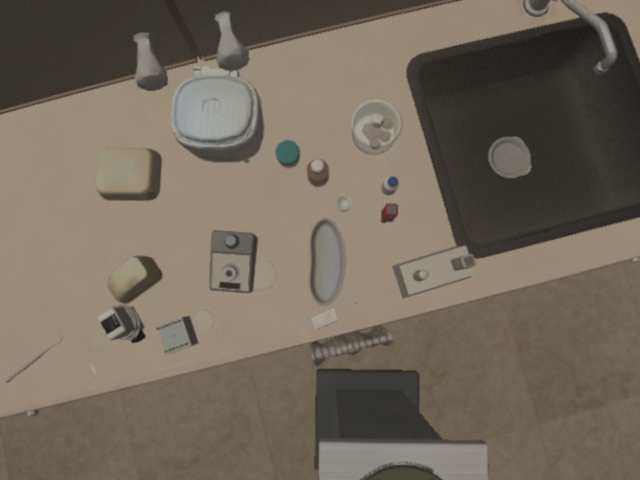

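View pics/w0.png

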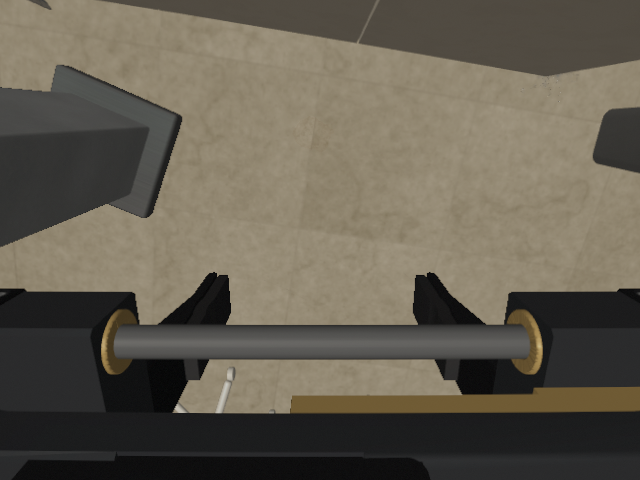

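```bash
python3 - <<'E'
from h import *
for n,f in (('top','t0'),('scene','s0')):
    im,W=pts(n,f); ok=np.isfinite(W[...,2])
    print(n, 'table z', np.nanmedian(W[...,2][(W[...,2]>-0.02)&(W[...,2]<0.02)]))
    # prior guesses
    for name,(x0,x1,y0,y1),zs in (('meter',(.4,.65,.05,.35),[(.052,.058),(.066,.076)]),('stand',(.35,.65,-.35,-.05),[(.046,.054),(.1,.11),(.115,.125)])):
        for a,b in zs:
            m=ok&(W[...,0]>x0)&(W[...,0]<x1)&(W[...,1]>y0)&(W[...,1]<y1)&(W[...,2]>a)&(W[...,2]<b)
            P=W[m]
            if len(P)<4: print(name,a,len(P)); continue
            r=cv2.minAreaRect((P[:,:2]*1000).astype(np.float32))
            print(name,(a,b),len(P),'med',np.median(P,0).round(4),'rect mm',np.round(r[0],1),np.round(r[1],1),round(r[2],1), 'pix',np.argwhere(m).mean(0)[::-1].round(0))
cs=cv2.imread('pics/t0.png'); cv2.imwrite('pics/t0c1.png',cv2.resize(cs[215:310,190:290],None,fx=6,fy=6,interpolation=2))
cv2.imwrite('pics/t0c2.png',cv2.resize(cs[230:310,380:490],None,fx=6,fy=6,interpolation=2))
cs=cv2.imread('pics/s0.png'); cv2.imwrite('pics/s0c1.png',cv2.resize(cs[260:360,210:310],None,fx=6,fy=6,interpolation=2))
cv2.imwrite('pics/s0c2.png',cv2.resize(cs[170:270,390:490],None,fx=6,fy=6,interpolation=2))
E
```

```text
top table z 0.0006944135155889652
meter (0.052, 0.058) 762 med [0.5117 0.3186 0.0552] rect mm [567.2 216.9] [127.2 317.7] 23.0 pix [239. 246.]
meter (0.066, 0.076) 109 med [0.5231 0.3258 0.0719] rect mm [590.6 201.6] [105.9 292.6] 11.2 pix [250. 232.]
stand (0.046, 0.054) 860 med [ 0.4767 -0.0751  0.0502] rect mm [482.9 -78.6] [56.1 75.8] 18.0 pix [450. 266.]
stand (0.1, 0.11) 17 med [ 0.48   -0.0791  0.1049] rect mm [479.4 -83.7] [23. 10.] 51.9 pix [461. 264.]
stand (0.115, 0.125) 165 med [ 0.4856 -0.087   0.121 ] rect mm [486.2 -88.1] [21.4 22.5] 19.1 pix [467. 261.]
scene table z -0.0004179841910085802
meter (0.052, 0.058) 774 med [0.5106 0.3232 0.0546] rect mm [567.6 216.1] [133.4 320.2] 21.8 pix [260. 282.]
meter (0.066, 0.076) 143 med [0.523  0.3256 0.0703] rect mm [589.7 201.3] [110.  294.2] 10.6 pix [271. 255.]
stand (0.046, 0.054) 383 med [ 0.4709 -0.0783  0.0494] rect mm [482.6 -79.3] [57.6 77.2] 17.4 pix [444. 217.]
stand (0.1, 0.11) 64 med [ 0.4783 -0.0798  0.1055] rect mm [479.1 -83.3] [26.1 15.3] 50.8 pix [446. 191.]
stand (0.115, 0.125) 90 med [ 0.4827 -0.0849  0.12  ] rect mm [483.9 -87.3] [21.4 25. ] 21.9 pix [447. 183.]
```

```bash
python3 - <<'E'
from h import *
for n,f in (('top','t0'),('scene','s0')):
    im,W=pts(n,f); ok=np.isfinite(W[...,2])
    for name,(x0,x1,y0,y1),zs in (('meter',(.4,.62,.25,.42),[(.0537,.0565),(.066,.076)]),('stand',(.35,.65,-.15,.1),[(.047,.053),(.1,.11),(.115,.125)])):
        for a,b in zs:
            m=ok&(W[...,0]>x0)&(W[...,0]<x1)&(W[...,1]>y0)&(W[...,1]<y1)&(W[...,2]>a)&(W[...,2]<b)
            P=W[m]
            if len(P)<4: print(name,a,len(P)); continue
            r=cv2.minAreaRect((P[:,:2]*1000).astype(np.float32))
            print(n,name,(a,b),len(P),'med',np.median(P,0).round(4),'rect mm',np.round(r[0],1),np.round(r[1],1),round(r[2],1))
    # meter all above 20mm
    m=ok&(W[...,0]>.4)&(W[...,0]<.6)&(W[...,1]>.25)&(W[...,1]<.42)&(W[...,2]>.03)
    P=W[m]; r=cv2.minAreaRect((P[:,:2]*1000).astype(np.float32)); print('meter all',np.round(r[0],1),np.round(r[1],1),round(r[2],1))
E
```

```text
top meter (0.0537, 0.0565) 577 med [0.5143 0.329  0.0552] rect mm [495.6 329.5] [78.7 88.9] 86.8
top meter (0.066, 0.076) 91 med [0.5212 0.3277 0.0718] rect mm [521.5 327.9] [18.2 18. ] 63.7
top stand (0.047, 0.053) 1681 med [ 0.4731 -0.0494  0.0502] rect mm [552.  -26.6] [220.8 130.5] 18.7
top stand (0.1, 0.11) 112 med [ 0.4666 -0.0158  0.1038] rect mm [500.5  -4.9] [178.1  64.5] 56.1
top stand (0.115, 0.125) 256 med [ 0.492  -0.0817  0.1191] rect mm [530.7 -25.6] [178.8  27.4] 54.9
meter all [501.3 308.9] [148.7 144.8] 9.8
scene meter (0.0537, 0.0565) 573 med [0.5124 0.3332 0.0547] rect mm [496.4 330.6] [76.6 81.5] 87.4
scene meter (0.066, 0.076) 97 med [0.5187 0.3287 0.0702] rect mm [519.8 328.5] [19.4 18.4] 12.3
scene stand (0.047, 0.053) 889 med [ 0.4664 -0.0377  0.0494] rect mm [550.  -25.3] [222.3 135.4] 19.9
scene stand (0.1, 0.11) 175 med [ 0.4852 -0.013   0.1041] rect mm [501.6  -4.2] [182.3  70.8] 55.0
scene stand (0.115, 0.125) 116 med [ 0.4856 -0.0815  0.1189] rect mm [530.  -25.7] [181.8  28.6] 53.0
meter all [483.6 330.9] [ 80.  113.5] 86.4
```

View pics/t0c1.png

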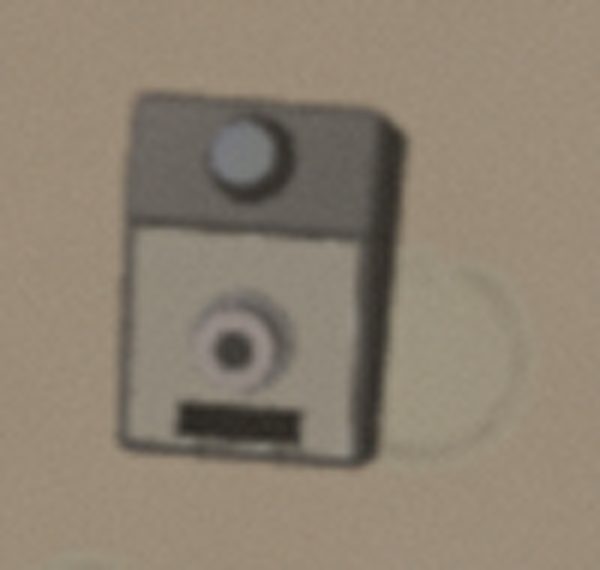

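View pics/t0c2.png

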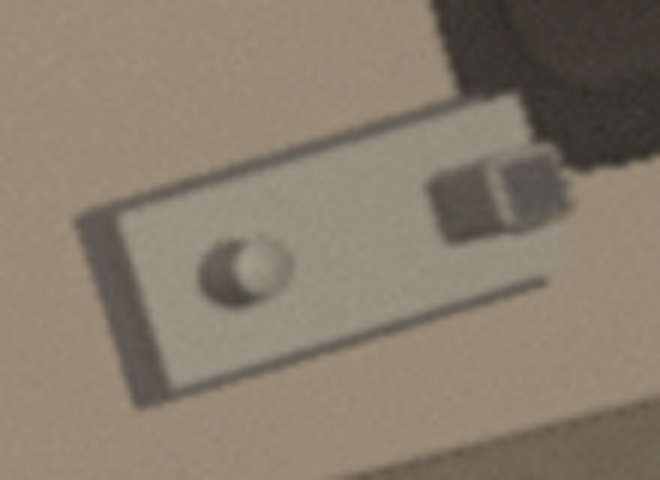

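View pics/s0c1.png

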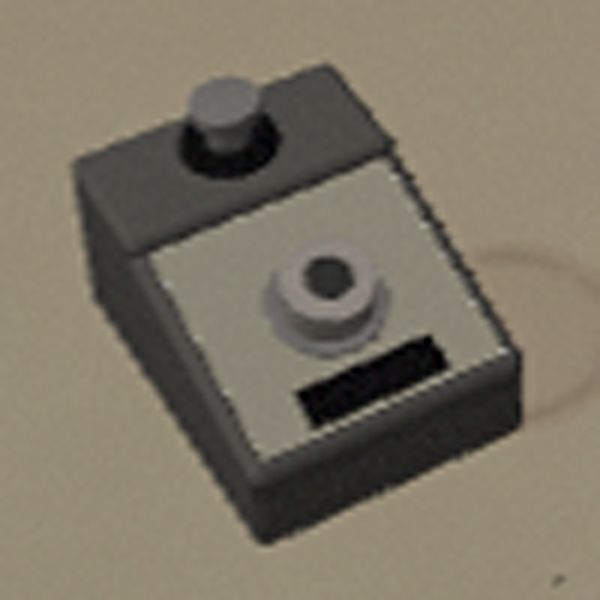

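```bash
python3 - <<'E'
from h import *
def ray(n,uv):
    c=env.get_calibration(n); p=cv2.undistortPoints(np.array([[uv]],float),np.array(c['K']),np.array([c['k1'],0,0,0,0.]))[0,0]
    T=wfc(n,c); d=T[:3,:3]@np.r_[p,1]; return T[:3,3],d/np.linalg.norm(d)
def tri(a,b):
    A=0;B=0
    for o,d in (a,b):
        M=np.eye(3)-np.outer(d,d); A=A+M; B=B+M@o
    X=np.linalg.solve(A,B); return X,[np.linalg.norm((np.eye(3)-np.outer(d,d))@(X-o)) for o,d in (a,b)]
def onz(r,z): o,d=r; return o+d*(z-o[2])/d[2]
f=lambda c,x,y:((c[0]+.5)/6-.5+x,(c[1]+.5)/6-.5+y)
T=f((233,351),190,215); S=f((329,277),210,260)
print('sensor',tri(ray('top',T),ray('scene',S)),onz(ray('top',T),.055),onz(ray('scene',S),.055))
T=f((244,154),190,215); S=f((226,103),210,260)
print('plunger',tri(ray('top',T),ray('scene',S)),onz(ray('top',T),.071),onz(ray('scene',S),.071))
for n,fn in (('top','t0'),('scene','s0')):
    im,W=pts(n,fn); X=W
    m=(X[...,0]>.40)&(X[...,0]<.53)&(X[...,1]>-.13)&(X[...,1]<.06)
    for a,b in ((.045,.054),(.1,.108),(.115,.125)):
        mm=(m&(X[...,2]>a)&(X[...,2]<b)).astype(np.uint8)
        k,l,st,ce=cv2.connectedComponentsWithStats(mm)
        for i in range(1,k):
            if st[i,4]>12:
                P=W[l==i]; r=cv2.minAreaRect((P[:,:2]*1000).astype(np.float32)); print(n,(a,b),len(P),P.mean(0).round(4),np.round(r[0],1),np.round(r[1],1),round(r[2],1))
E
```

```text
sensor (array([0.46167016, 0.33133171, 0.05426255]), [np.float64(0.00030021119633614866), np.float64(0.0003002111963360337)]) [0.46181558 0.3314239  0.055     ] [0.46077705 0.33145133 0.055     ]
plunger (array([0.52099004, 0.32730783, 0.06899891]), [np.float64(0.0002771089524578201), np.float64(0.00027710895245780374)]) [0.52091397 0.32712479 0.071     ] [0.51869424 0.32804905 0.071     ]
top (0.045, 0.054) 1754 [ 0.4733 -0.0484  0.0502] [474.9 -53.5] [ 56.3 131.3] 17.7
top (0.1, 0.108) 73 [ 0.4631 -0.0164  0.1036] [463.  -16.8] [15.6 15. ] 43.2
top (0.115, 0.125) 165 [ 0.4861 -0.0873  0.1207] [486.2 -88.1] [21.4 22.5] 19.1
scene (0.045, 0.054) 888 [ 0.4649 -0.0429  0.0492] [473.8 -52.4] [ 57.8 134.2] 17.7
scene (0.1, 0.108) 47 [ 0.4797 -0.081   0.104 ] [479.1 -83.1] [26.1 15. ] 49.5
scene (0.1, 0.108) 39 [ 0.4602 -0.0141  0.1025] [459.7 -13.5] [15.2 12.6] 37.1
scene (0.115, 0.125) 90 [ 0.4829 -0.0857  0.1195] [483.9 -87.3] [21.4 25. ] 21.9
```

Call:
{"fn": "carry_out", "kwargs": {
  "increments": [
    [0.024, 0.04, 0, -1, 1],
    [0.048, 0.08, 0, -2, 1],
    [0.072, 0.12, 0, -3, 1],
    [0.096, 0.16, 0, -4, 1],
    [0.12, 0.2, 0, -5, 1],
    [0.144, 0.24, 0, -6, 1],
    [0.168, 0.28, 0, -6, 1],
    [0.19, 0.32, 0, -6, 1],
    [0.21, 0.36, 0, -6, 1],
    [0.225, 0.4, 0, -6, 1],
    [0.235, 0.448, 0, -6, 1],
    [0.24, 0.496, 0, -6, 1],
    [0.245, 0.544, 0, -6, 1],
    [0.25, 0.592, 0, -6, 1],
    [0.254, 0.64, -0.01, -6, 1],
    [0.257, 0.69, -0.02, -6, 1],
    [0.257, 0.738, -0.04, -6, 1],
    [0.257, 0.786, -0.06, -6, 1],
    [0.257, 0.834, -0.08, -6, 1],
    [0.257, 0.88, -0.1, -6, 1]
  ],
  "grip_force": 10
}}

```text
time_s: 2.15
tool_pos: [0.5194, 0.2803, 0.3069]
tool_rot: [-180.0, -0.0, -72.2]
force: [1.9, 0.2, -0.2]
grip_width: 0.0007
```

Call:
{"fn": "carry_out", "kwargs": {
  "increments": [
    [0, 0.0428, -0.022, 0, 1],
    [0, 0.0428, -0.022, 0, 1],
    [0, 0.0428, -0.022, 0, 1]
  ]
}}

```text
time_s: 2.45
tool_pos: [0.5187, 0.3226, 0.2844]
tool_rot: [179.8, 0.0, -72.0]
force: [0.1, -0.0, 0.2]
grip_width: 0.0004
```

```bash
python3 - <<'E'
from h import *
o=shot('wrist','w1')[0]; shot('scene','s1')
print(o)
cs=cv2.imread('pics/s1.png'); cv2.imwrite('pics/s1c.png',cv2.resize(cs[150:360,150:350],None,fx=2.8,fy=2.8,interpolation=2))
E
```

```text
{'time_s': 2.45, 'qpos': array([  -0.3955972 ,   24.10706819,  -42.1950909 ,   95.91046491,
         17.28419833,   66.86370639, -119.01733653]), 'joint_velocities': array([ 2.47562729, -2.25756937,  1.5874536 , -0.35856813,  0.38853834,
        0.23036897,  0.14091149]), 'effort': array([-2.05337942e+00, -4.28246534e+01, -9.67941105e+00, -2.76217532e+01,
       -2.13847160e-01, -1.76651096e-01, -3.71484202e-02]), 'tool_pos': array([0.51866388, 0.32256905, 0.28444003]), 'tool_rot': array([ 1.79847211e+02,  1.00299585e-02, -7.20035915e+01]), 'force': array([ 0.07347975, -0.02234728,  0.19569643]), 'wrist_torque': array([-0.07110364, -0.06892977,  0.0072318 ]), 'grip_width': 0.0003636414242236827}
```

View pics/w1.png

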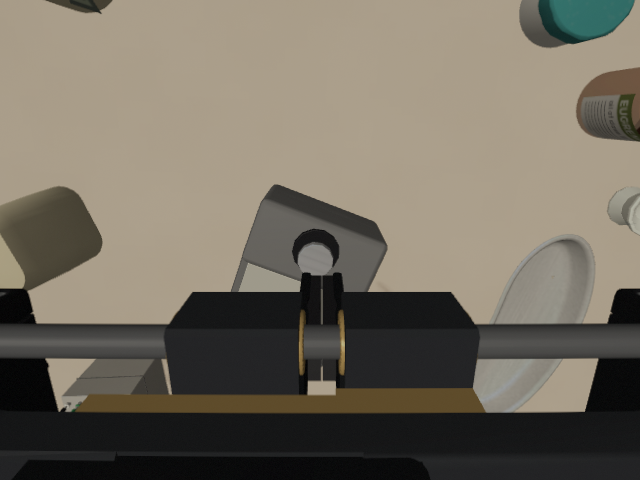

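View pics/s1c.png

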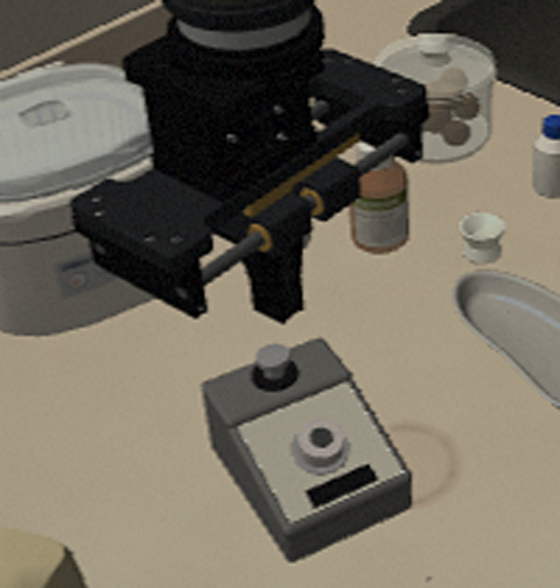

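```bash
python3 - <<'E'
from h import *
im,W=pts('wrist','w1')
m=(W[...,2]>.064)&(W[...,2]<.078)&(W[...,0]>.48)&(W[...,0]<.56)&(W[...,1]>.29)&(W[...,1]<.36)
P=W[m]; print(len(P),P.mean(0)); r=cv2.minAreaRect((P[:,:2]*1000).astype(np.float32)); print(r)
m=(W[...,2]>.053)&(W[...,2]<.057)&(W[...,0]>.45)&(W[...,0]<.56)&(W[...,1]>.27)&(W[...,1]<.38)
P=W[m];r=cv2.minAreaRect((P[:,:2]*1000).astype(np.float32)); print(len(P),r)
print(env.get_obs()['tool_pos'])
E
```

```text
955 [0.52403175 0.3280955  0.07163496]
((523.52978515625, 327.7903747558594), (18.731504440307617, 19.28034210205078), 17.88123321533203)
6037 ((520.373779296875, 328.14593505859375), (79.33316802978516, 43.477569580078125), 86.53290557861328)
[0.52025121 0.3202641  0.28584295]
```

Call:
{"fn": "carry_out", "kwargs": {
  "increments": [
    [0.001, 0, -0.012, 0, 1],
    [0.001, 0, -0.024, 0, 1],
    [0.001, 0, -0.027, 0, 1],
    [0.001, 0, -0.027, 0, 1]
  ]
}}

```text
time_s: 2.95
tool_pos: [0.5204, 0.3207, 0.2576]
tool_rot: [179.9, -0.0, -72.2]
force: [-0.2, -0.2, -0.8]
grip_width: 0.0005
```

```bash
python3 - <<'E'
from h import *
o=shot('scene','s2')[0]
print(o['tool_pos'],o['force'],o['time_s'])
cs=cv2.imread('pics/s2.png'); cv2.imwrite('pics/s2c.png',cv2.resize(cs[200:350,190:330],None,fx=4,fy=4,interpolation=2))
print(env.get_obs()['tool_pos'])
E
```

```text
[0.52041059 0.3206796  0.2575971 ] [-0.17156829 -0.24081463 -0.79267963] 2.95
[0.52053256 0.32110106 0.25827046]
```

View pics/s2c.png

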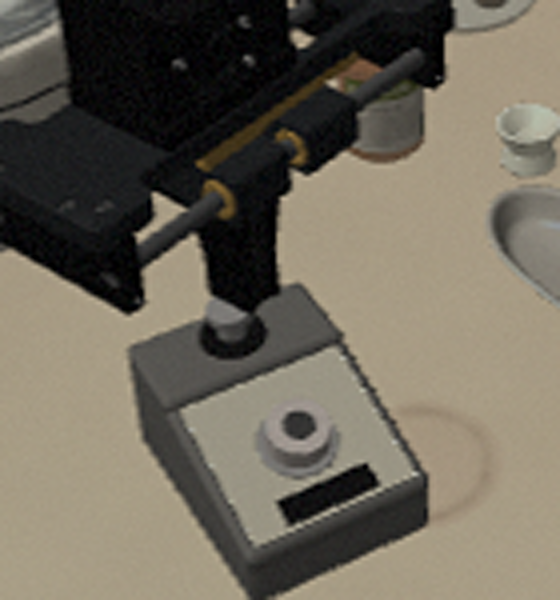

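Call:
{"fn": "carry_out", "kwargs": {
  "increments": [
    [0, 0.007, 0.001, 0, 1],
    [0, 0.007, -0.005, 0, 1],
    [0, 0.007, -0.009, 0, 1],
    [0, 0.007, -0.011, 0, 1],
    [0, 0.007, -0.013, 0, 1],
    [0, 0.007, -0.013, 0, 1],
    [0, 0.007, -0.013, 0, 1]
  ]
}}

```text
time_s: 3.7
tool_pos: [0.5205, 0.3296, 0.2466]
tool_rot: [-179.9, 0.1, -72.1]
force: [-0.9, 3.9, 5.6]
grip_width: 0.0005
```

```bash
python3 - <<'E'
from h import *
o=shot('scene','s3')[0]
print(o['tool_pos'],o['force'],o['time_s'])
cs=cv2.imread('pics/s3.png'); cv2.imwrite('pics/s3c.png',cv2.resize(cs[200:350,190:330],None,fx=4,fy=4,interpolation=2))
print(env.get_obs()['tool_pos'],env.get_obs()['force'])
E
```

```text
[0.5205193  0.32958378 0.24655192] [-0.85026433  3.85596668  5.57548551] 3.7
[0.52048496 0.32961889 0.24659099] [-0.42432585  2.21375876  5.43988918]
```

View pics/s3c.png

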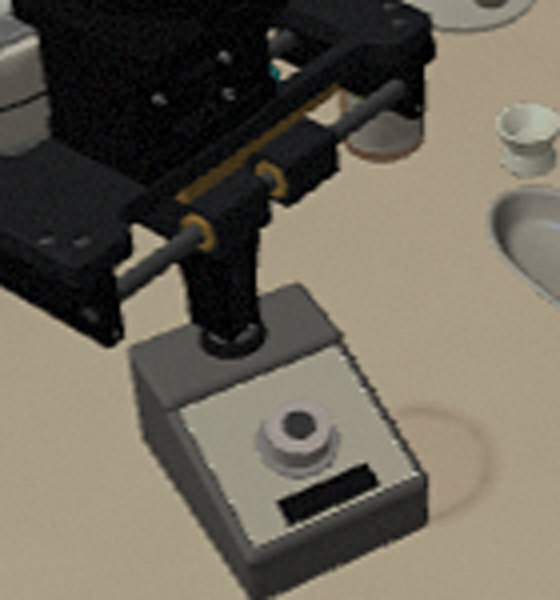

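Call:
{"fn": "carry_out", "kwargs": {
  "increments": [
    [0, -0.001, -0.002, 0, 1],
    [0, -0.001, -0.004, 0, 1],
    [0, -0.001, -0.005, 0, 1],
    [0, -0.001, -0.005, 0, 1],
    [0, -0.001, -0.005, 0, 1]
  ]
}}

```text
time_s: 4.25
tool_pos: [0.5204, 0.3292, 0.2435]
tool_rot: [-179.8, 0.1, -72.1]
force: [-3.8, 0.2, 15.2]
grip_width: 0.0006
```

```bash
python3 - <<'E'
from h import *
o=shot('scene','s4')[0]
print(o['tool_pos'],o['force'],o['time_s'])
cs=cv2.imread('pics/s4.png'); cv2.imwrite('pics/s4c.png',cv2.resize(cs[200:350,190:330],None,fx=4,fy=4,interpolation=2))
print(env.get_obs()['tool_pos'],env.get_obs()['force'])
E
```

```text
[0.52044951 0.32918407 0.24351271] [-3.83819006  0.23703441 15.18579032] 4.25
[0.52047035 0.32915444 0.2435354 ] [-3.17366689  1.67147703 14.96080909]
```

Call:
{"fn": "carry_out", "kwargs": {
  "increments": [
    [0, 0, 0, 0, 1],
    [0, 0, 0, 0, 1],
    [0, 0, 0, 0, 1],
    [0, 0, 0.01, 0, 1],
    [0, 0, 0.03, 0, 1],
    [0, 0, 0.06, 0, 1],
    [0, 0, 0.09, 0, 1],
    [-0.005, -0.05, 0.11, 0, -0.15],
    [-0.01, -0.1, 0.11, 0, -0.15],
    [-0.015, -0.15, 0.11, 0, -0.15],
    [-0.02, -0.2, 0.11, 0, -0.15],
    [-0.02, -0.2, 0.11, 0, -0.15]
  ]
}}

```text
time_s: 5.5
tool_pos: [0.5004, 0.1192, 0.3496]
tool_rot: [179.8, -0.3, -72.8]
force: [-0.1, -1.1, 0.4]
grip_width: 0.0321
```

```bash
python3 - <<'E'
from h import *
o=shot('scene','s5')[0]; shot('top','t5')
print(o['tool_pos'],o['force'],o['time_s'],o['grip_width'])
cs=cv2.imread('pics/s5.png'); cv2.imwrite('pics/s5c.png',cv2.resize(cs[200:350,190:330],None,fx=4,fy=4,interpolation=2))
for n,f in(('scene','s5'),('top','t5')):
  im,W=pts(n,f)
  m=(W[...,2]>.06)&(W[...,2]<.078)&(W[...,0]>.50)&(W[...,0]<.54)&(W[...,1]>.31)&(W[...,1]<.35)
  P=W[m]; print(len(P),np.median(P,0)if len(P) else 0)
E
```

```text
[0.500444   0.11922658 0.34959609] [-0.0773246  -1.14819006  0.37913919] 5.5 0.03214002598526713
103 [0.51778041 0.32922965 0.07018105]
94 [0.52132423 0.32754926 0.0715891 ]
```

View pics/s5c.png

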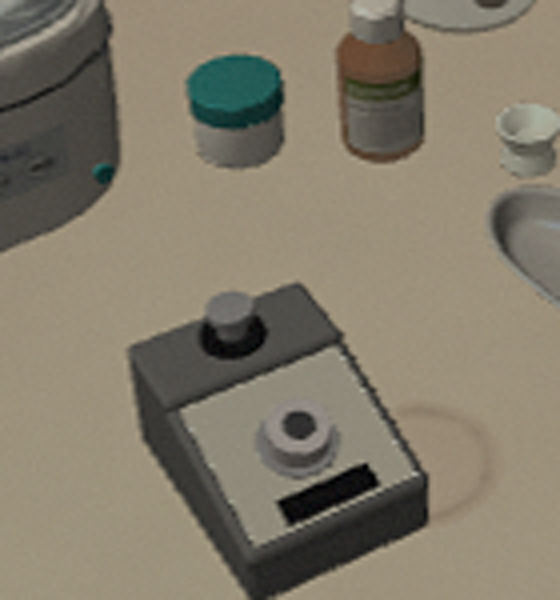

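Call:
{"fn": "carry_out", "kwargs": {
  "increments": [
    [-0.004, -0.045, 0, 0, -0.15],
    [-0.008, -0.09, 0, 0, -0.15],
    [-0.012, -0.135, 0, 0, -0.15],
    [-0.015, -0.18, 0, 0, -0.15],
    [-0.015, -0.21, 0, 0, -0.15],
    [-0.015, -0.21, -0.01, 0, -0.15],
    [-0.015, -0.21, -0.01, 0, -0.15],
    [-0.015, -0.21, -0.01, 0, -0.15]
  ]
}}

```text
time_s: 6.4
tool_pos: [0.4858, -0.0801, 0.3402]
tool_rot: [180.0, 0.1, -72.0]
force: [-0.7, 1.0, -0.4]
grip_width: 0.0503
```

```bash
python3 - <<'E'
from h import *
o=shot('wrist','w6')[0]
print(o['tool_pos'],o['tool_rot'],o['force'],o['time_s'],o['grip_width'],o['qpos'])
im,W=pts('wrist','w6')
m=(W[...,2]>.115)&(W[...,2]<.126)&(W[...,0]>.44)&(W[...,0]<.53)&(W[...,1]>-.13)&(W[...,1]<-.04)
P=W[m]; print(len(P),np.mean(P,0)); print(cv2.minAreaRect((P[:,:2]*1000).astype(np.float32)))
E
```

```text
[ 0.4858465  -0.08007342  0.34019914] [ 1.79956826e+02  8.73526965e-02 -7.19558668e+01] [-0.69443259  1.00467694 -0.42097486] 6.4 0.050250365211419686 [ 35.50884112   3.19605771 -29.91297978 108.92244189   1.64629122
  68.38930114 -66.92994139]
1356 [ 0.4894004  -0.08850196  0.12148187]
((488.2297668457031, -89.21443939208984), (21.70323944091797, 21.556480407714844), 18.059133529663086)
```

View pics/w6.png

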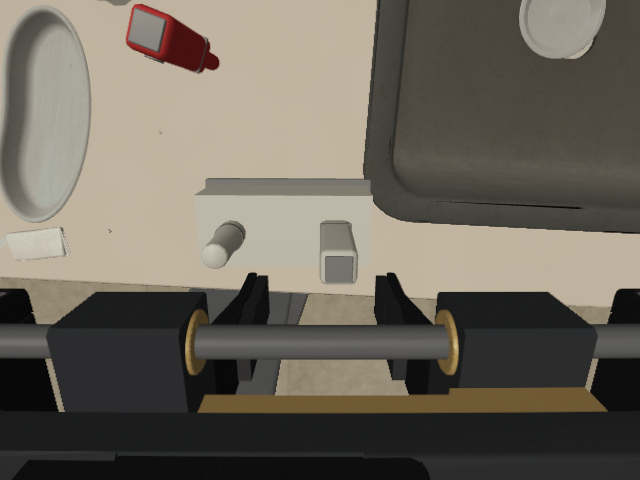

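Call:
{"fn": "carry_out", "kwargs": {
  "increments": [
    [0.0005, -0.008, 0, 0, -0.15],
    [0.0005, -0.008, -0.02, 0, -0.15],
    [0.0005, -0.008, -0.045, 0, -0.15],
    [0.0005, -0.008, -0.07, 0, -0.15],
    [0.0005, -0.008, -0.086, 0, -0.15],
    [0.0005, -0.008, -0.086, 0, -0.15],
    [0.0005, -0.008, -0.086, 0, -0.15]
  ]
}}

```text
time_s: 7.15
tool_pos: [0.4864, -0.0903, 0.2552]
tool_rot: [-180.0, -0.0, -72.1]
force: [0.2, -0.0, -0.2]
grip_width: 0.0503
```

```bash
python3 - <<'E'
from h import *
o=shot('scene','s7')[0];shot('wrist','w7')
print(o['tool_pos'],o['tool_rot'],o['force'],o['time_s'],o['grip_width'])
cs=cv2.imread('pics/s7.png'); cv2.imwrite('pics/s7c.png',cv2.resize(cs[130:280,380:520],None,fx=4,fy=4,interpolation=2))
E
```

```text
[ 0.48640904 -0.09028954  0.25515786] [-1.79980448e+02 -9.68826770e-03 -7.21342887e+01] [ 0.19912176 -0.04235343 -0.15189917] 7.15 0.05026926245332917
```

View pics/s7c.png

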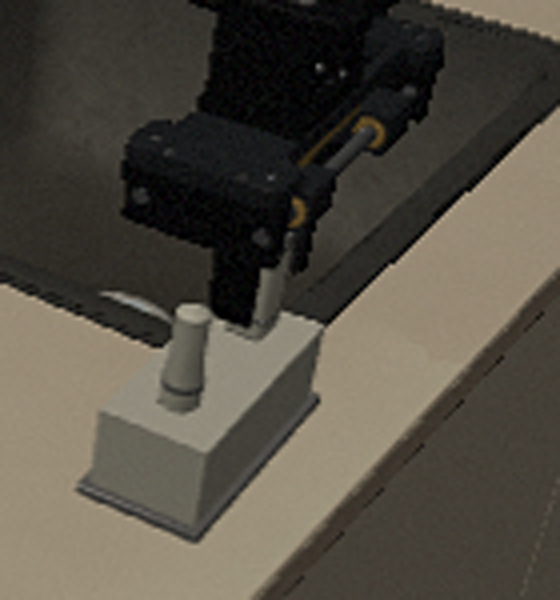

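View pics/w7.png

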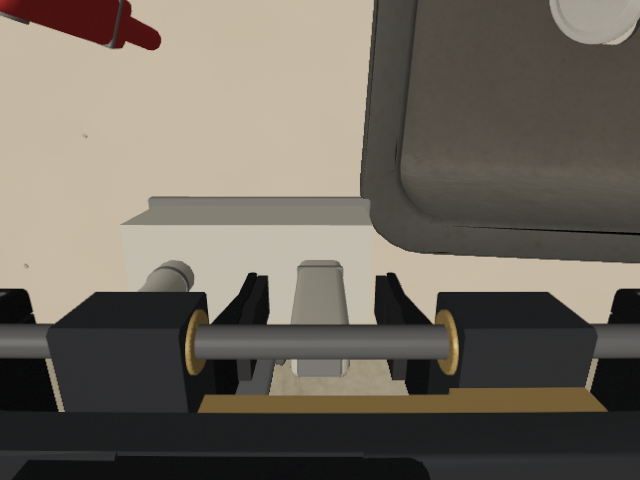

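Call:
{"fn": "carry_out", "kwargs": {
  "increments": [
    [0, 0, 0, 0, 1],
    [0, 0, 0, 0, 1],
    [0, 0, 0, 0, 1],
    [0, 0, 0, 0, 1],
    [0, 0, 0, 0, 1],
    [0, 0, 0, 0, 1]
  ],
  "grip_force": 15
}}

```text
time_s: 7.85
tool_pos: [0.4861, -0.0905, 0.2548]
tool_rot: [-180.0, -0.0, -72.2]
force: [-0.9, 0.5, 1.3]
grip_width: 0.0215
```

Call:
{"fn": "carry_out", "kwargs": {
  "increments": [
    [0, 0, 0.006, 0, 1],
    [0, 0, 0.014, 0, 1],
    [0, 0, 0.022, 0, 1],
    [0, 0, 0.03, 0, 1],
    [0, 0, 0.036, 0, 1],
    [0, 0, 0.036, 0, 1],
    [0, 0, 0.036, 0, 1]
  ]
}}

```text
time_s: 8.55
tool_pos: [0.486, -0.0905, 0.2907]
tool_rot: [-180.0, -0.0, -72.2]
force: [-0.2, 0.6, -1.6]
grip_width: 0.0221
```

```bash
python3 - <<'E'
from h import *
o=shot('scene','s8')[0]
print(o['tool_pos'],o['tool_rot'],o['force'],o['wrist_torque'],o['time_s'],o['grip_width'])
cs=cv2.imread('pics/s8.png'); cv2.imwrite('pics/s8c.png',cv2.resize(cs[130:280,380:520],None,fx=4,fy=4,interpolation=2))
E
```

```text
[ 0.48601069 -0.09047341  0.29074871] [-1.79990399e+02 -2.17769937e-02 -7.21777242e+01] [-0.21563499  0.56234238 -1.59203845] [ 0.02343481  0.00932356 -0.0605942 ] 8.55 0.022110576755535075
```

View pics/s8c.png

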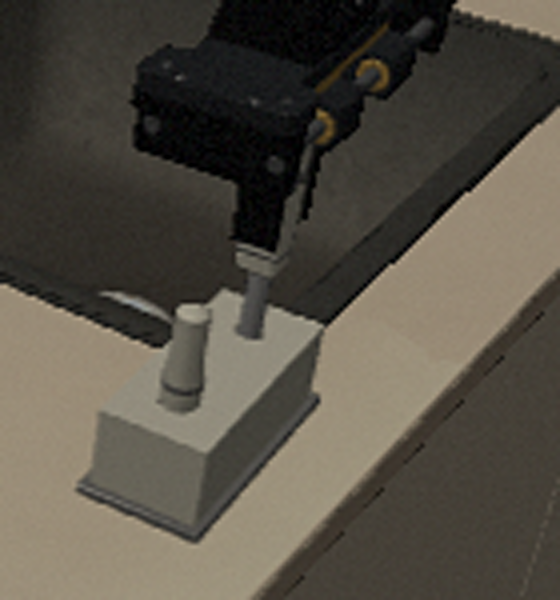

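Call:
{"fn": "carry_out", "kwargs": {
  "increments": [
    [-0.003, -0.001, 0, 0, 1],
    [-0.006, -0.002, 0, 0, 1],
    [-0.009, -0.003, 0, 0, 1],
    [-0.012, -0.004, 0, 0, 1],
    [-0.012, -0.004, 0, 0, 1]
  ]
}}

```text
time_s: 9.1
tool_pos: [0.4737, -0.0944, 0.2908]
tool_rot: [180.0, 0.0, -72.2]
force: [1.9, 2.0, -1.2]
grip_width: 0.0222
```

```bash
python3 - <<'E'
from h import *
o=shot('scene','s9')[0]
print(o['tool_pos'],o['tool_rot'],o['force'],o['wrist_torque'],o['time_s'],o['grip_width'])
cs=cv2.imread('pics/s9.png'); cv2.imwrite('pics/s9c.png',cv2.resize(cs[130:280,380:520],None,fx=4,fy=4,interpolation=2))
E
```

```text
[ 0.47372209 -0.094366    0.29075897] [ 1.79998596e+02  9.04407975e-03 -7.21898917e+01] [ 1.89150866  1.9689179  -1.17600867] [ 0.60283122 -0.63354059  0.01685688] 9.1 0.022209863333682345
```

View pics/s9c.png

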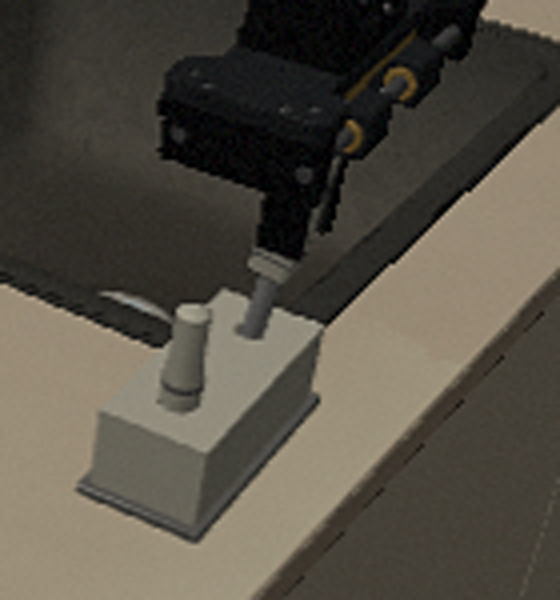

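Call:
{"fn": "carry_out", "kwargs": {
  "increments": [
    [-0.003, -0.001, 0, 0, 1],
    [-0.006, -0.002, 0, 0, 1],
    [-0.0085, -0.003, 0, 0, 1],
    [-0.0085, -0.003, 0, 0, 1],
    [-0.0085, -0.003, 0, 0, 1]
  ]
}}

```text
time_s: 9.65
tool_pos: [0.4651, -0.0974, 0.2905]
tool_rot: [179.9, 0.0, -72.2]
force: [0.9, 2.4, -1.7]
grip_width: 0.0218
```

```bash
python3 - <<'E'
from h import *
o=shot('scene','s10')[0]; shot('wrist','w10')
print(o['tool_pos'],o['tool_rot'],o['force'],o['wrist_torque'],o['time_s'],o['grip_width'])
cs=cv2.imread('pics/s10.png'); cv2.imwrite('pics/s10c.png',cv2.resize(cs[130:280,380:520],None,fx=4,fy=4,interpolation=2))
E
```

```text
[ 0.46508773 -0.09741567  0.29046711] [ 1.79918940e+02  2.72300227e-02 -7.21806159e+01] [ 0.93051069  2.367914   -1.6994008 ] [ 0.69436293 -0.33252117  0.06415757] 9.65 0.021839568834670867
```

View pics/s10c.png

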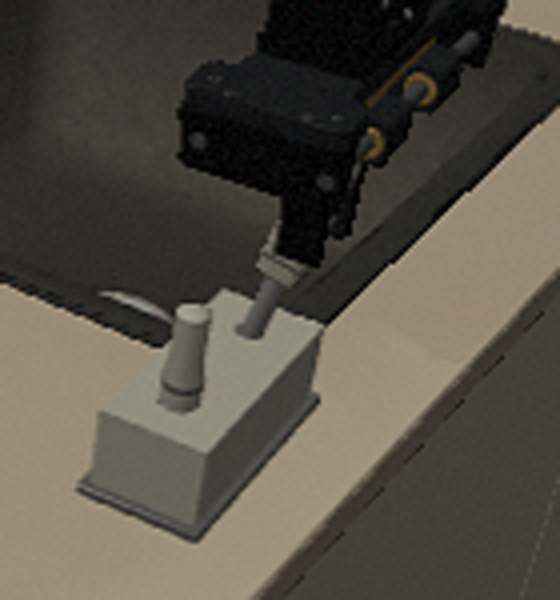

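View pics/w10.png

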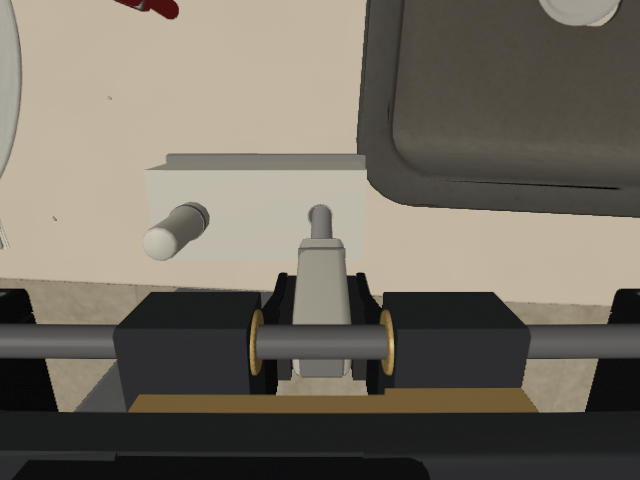

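```bash
cat >> h.py <<'E'
def tilt(f,box=(306,338,256,318)):
    im,W=pts('wrist',f); z=np.load(f'pics/{f}.npz')
    P=W[box[2]:box[3],box[0]:box[1]].reshape(-1,3); P=P[np.isfinite(P[:,0])]
    # tool frame
    Rt=R.from_euler('xyz',z['tr'],degrees=True).as_matrix(); Q=(P-z['tp'])@Rt
    for _ in range(3):
        c=Q.mean(0); n=np.linalg.svd(Q-c,full_matrices=False)[2][2]; e=(Q-c)@n; Q=Q[abs(e)<max(2.5*e.std(),3e-4)]
    if n[1]>0:n=-n
    return c,n,e.std(),len(Q),np.degrees(np.arctan2(n[2],-n[1]))
E
python3 - <<'E'
from h import *
print(tilt('w7',(308,334,285,318)),tilt('w10'))
print(tilt('w10',(306,338,256,285)),tilt('w10',(306,338,285,318)))
im,W=pts('wrist','w10')
z=np.load('pics/w10.npz');Rt=R.from_euler('xyz',z['tr'],degrees=True).as_matrix(); Q=(W-z['tp'])@Rt
for v in range(200,380,8): print(v,Q[v,322].round(4),W[v,322].round(4))
E
```

```text
(array([-0.00062362, -0.01190286,  0.15493745]), array([-1.04323235e-04, -9.99996786e-01,  2.53320220e-03]), np.float64(0.00027178864734147293), 838, np.float64(0.1451419506741907)) (array([-0.00024314, -0.01622198,  0.15984854]), array([-0.00405625, -0.97594041, -0.2179997 ]), np.float64(0.00036647838170550704), 1923, np.float64(-12.591678158057782))
(array([-0.00026273, -0.01858728,  0.17039335]), array([-0.00638874, -0.97694867, -0.2133787 ]), np.float64(0.0003529319115093256), 900, np.float64(-12.32068216193368)) (array([-0.00023391, -0.01412457,  0.15050211]), array([-9.31766256e-04, -9.76190403e-01, -2.16913414e-01]), np.float64(0.0003738416892152447), 1023, np.float64(-12.52781287377998))
200 [ 2.00e-04 -3.42e-02  2.40e-01] [ 0.4974 -0.0872  0.0504]
208 [ 2.000e-04 -2.920e-02  2.403e-01] [ 0.4927 -0.0887  0.0501]
216 [ 1.000e-04 -2.660e-02  2.313e-01] [ 0.4902 -0.0895  0.0591]
224 [ 1.000e-04 -2.470e-02  2.209e-01] [ 0.4884 -0.09    0.0695]
232 [ 1.000e-04 -2.280e-02  2.123e-01] [ 0.4865 -0.0906  0.0782]
240 [ 1.000e-04 -2.380e-02  1.956e-01] [ 0.4875 -0.0903  0.0948]
248 [ 0.
[... 270 characters left out ...]
0.1578] [ 0.4801 -0.0926  0.1327]
296 [-0.     -0.0152  0.1524] [ 0.4793 -0.0928  0.1381]
304 [-1.000e-04 -1.400e-02  1.481e-01] [ 0.4782 -0.0932  0.1424]
312 [-1.000e-04 -1.280e-02  1.441e-01] [ 0.4771 -0.0935  0.1463]
320 [-1.00e-04 -1.18e-02  1.40e-01] [ 0.4762 -0.0938  0.1504]
328 [-0.0002 -0.0352  0.0963] [ 0.4984 -0.0865  0.1942]
336 [-0.0002 -0.0337  0.0953] [ 0.497  -0.087   0.1952]
344 [-0.0002 -0.0322  0.0943] [ 0.4956 -0.0874  0.1961]
352 [-0.0002 -0.0303  0.094 ] [ 0.4938 -0.088   0.1964]
360 [-1.000e-04 -3.000e-04  1.327e-01] [ 0.4652 -0.0973  0.1578]
368 [-1.000e-04  2.800e-03  1.324e-01] [ 0.4622 -0.0983  0.158 ]
376 [-1.000e-04  8.300e-03  1.352e-01] [ 0.457  -0.1     0.1553]
```

Call:
{"fn": "carry_out", "kwargs": {
  "increments": [
    [-0.002, -0.0005, 0, 0, 1],
    [-0.0035, -0.001, 0, 0, 1],
    [-0.0035, -0.001, 0, 0, 1],
    [-0.0035, -0.001, 0, 0, 1]
  ]
}}

```text
time_s: 10.15
tool_pos: [0.4621, -0.0984, 0.2907]
tool_rot: [-180.0, -0.0, -72.2]
force: [2.6, 2.7, -2.2]
grip_width: 0.0217
```

```bash
python3 - <<'E'
from h import *
o=shot('wrist','w11')[0]
print(o['tool_pos'],o['tool_rot'],o['force'],o['wrist_torque'],o['time_s'],o['grip_width'])
print(tilt('w11'))
print(tilt('w11',(306,338,256,285)),tilt('w11',(306,338,285,318)))
E
```

```text
[ 0.46205118 -0.0984379   0.29072291] [-1.79994080e+02 -7.70150748e-03 -7.21782519e+01] [ 2.5689409   2.71989412 -2.17898418] [ 0.78353509 -0.68526922  0.03713584] 10.15 0.021699458490080085
(array([-0.00022253, -0.01651742,  0.15906157]), array([ 7.41150501e-05, -9.69119534e-01, -2.46591411e-01]), np.float64(0.0003877651940303649), 1946, np.float64(-14.275900734018302))
(array([-0.00022175, -0.01911169,  0.16918761]), array([-0.00373792, -0.97055397, -0.24085477]), np.float64(0.00036953887859999846), 902, np.float64(-13.937094163904863)) (array([-0.00022058, -0.01425646,  0.15023675]), array([ 0.00347907, -0.96997162, -0.24319325]), np.float64(0.0003986551336293289), 1042, np.float64(-14.07517255067996))
```

Call:
{"fn": "carry_out", "kwargs": {
  "increments": [
    [-0.0015, -0.0005, 0, 0, 1],
    [-0.0015, -0.0005, 0, 0, 1],
    [-0.0015, -0.0005, 0, 0, 1],
    [-0.0015, -0.0005, 0, 0, 1]
  ]
}}

```text
time_s: 10.6
tool_pos: [0.4605, -0.099, 0.2907]
tool_rot: [180.0, -0.0, -72.2]
force: [2.6, 2.1, -1.8]
grip_width: 0.0221
```

```bash
python3 - <<'E'
from h import *
o=shot('wrist','w12')[0]
print(o['tool_pos'],o['tool_rot'],o['force'],o['wrist_torque'],o['time_s'],o['grip_width'])
print(tilt('w12'))
print(tilt('w12',(306,338,256,285)),tilt('w12',(306,338,285,318)))
E
```

```text
[ 0.4604999  -0.09897432  0.29068583] [ 1.79990615e+02 -6.68274735e-03 -7.21760958e+01] [ 2.55176927  2.13765453 -1.8033179 ] [ 0.81614617 -0.6815115   0.04356284] 10.6 0.022133633054955068
(array([-0.00023616, -0.01672942,  0.15876449]), array([ 0.00167827, -0.96515964, -0.26165638]), np.float64(0.0003917448296235969), 1936, np.float64(-15.168390510888086))
(array([-0.00022349, -0.01937613,  0.16850157]), array([ 0.00564176, -0.96578836, -0.25927014]), np.float64(0.00037921866335715085), 907, np.float64(-15.027004165673691)) (array([-0.00024907, -0.01436272,  0.15007228]), array([-0.00256564, -0.96612039, -0.25807907]), np.float64(0.000401599074785913), 1027, np.float64(-14.95616172597458))
```

Call:
{"fn": "carry_out", "kwargs": {
  "increments": [
    [-0.0012, -0.0004, 0.005, 0, 1],
    [-0.0025, -0.0008, 0.01, 0, 1],
    [-0.003, -0.001, 0.02, 0, 1],
    [-0.003, -0.001, 0.04, 0, 1],
    [-0.003, -0.001, 0.06, 0, 1],
    [-0.003, -0.001, 0.06, 0, 1],
    [-0.003, -0.001, 0.06, 0, 1]
  ],
  "grip_force": 30
}}

```text
time_s: 11.35
tool_pos: [0.4572, -0.1004, 0.3508]
tool_rot: [180.0, -0.1, -72.2]
force: [0.3, -0.3, -0.4]
grip_width: 0.0217
```

```bash
python3 - <<'E'
from h import *
o=shot('wrist','w13')[0]; shot('scene','s13')
print(o['tool_pos'],o['tool_rot'],o['force'],o['wrist_torque'],o['time_s'],o['grip_width'])
print(tilt('w13'))
print(tilt('w13',(306,338,256,285)),tilt('w13',(306,338,285,318)))
cs=cv2.imread('pics/s13.png'); cv2.imwrite('pics/s13c.png',cv2.resize(cs[110:280,380:520],None,fx=3.5,fy=3.5,interpolation=2))
E
```

```text
[ 0.45717228 -0.10040776  0.35080712] [ 1.79972925e+02 -5.97091238e-02 -7.22172424e+01] [ 0.3044241  -0.28029213 -0.37927163] [0.04379957 0.07385175 0.03573521] 11.35 0.02170653990494599
(array([-0.00020562, -0.01670614,  0.15876658]), array([-4.82633250e-04, -9.65123041e-01, -2.61796261e-01]), np.float64(0.00038993807052864157), 1936, np.float64(-15.17667446694522))
(array([-1.57693257e-04, -1.93780808e-02,  1.68582702e-01]), array([ 3.16230103e-04, -9.66469326e-01, -2.56781895e-01]), np.float64(0.0003605528597669841), 902, np.float64(-14.879197239512887)) (array([-0.00023862, -0.01434196,  0.15009236]), array([-0.00231176, -0.96544527, -0.26059565]), np.float64(0.0004125780975493394), 1034, np.float64(-15.105450023150047))
```

View pics/s13c.png

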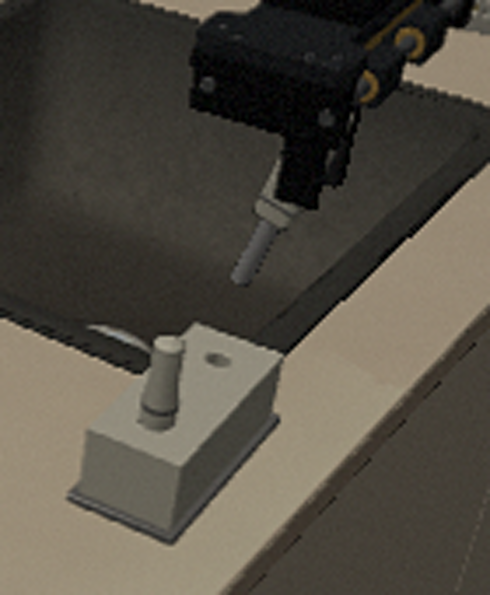

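View pics/w13.png

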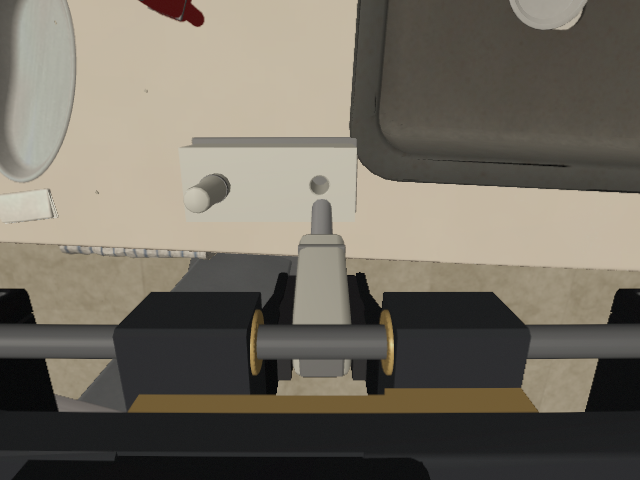

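```bash
python3 - <<'E'
from h import *
z=np.load('pics/w13.npz');Rt=R.from_euler('xyz',z['tr'],degrees=True).as_matrix()
n=np.array([0,-.9655,-.2605]);u=np.array([0,.2605,-.9655])
tip=np.array([0,-.029,.2461])
def draw(f,n_,scale,box):
    im=cv2.imread(f'pics/{f}.png'); x0,x1,y0,y1=box
    im=cv2.resize(im[y0:y1,x0:x1],None,fx=scale,fy=scale,interpolation=2)
    L=[]
    for s,r in ((0,.006),(.045,.006)):
        v=np.array([1,0,0]);w=np.cross(u,v)
        c=np.array([tip+u*s+r*(np.cos(t)*v+np.sin(t)*w) for t in np.linspace(0,2*np.pi,40)])
        p=proj(n_,c@Rt.T+z['tp'],f if n_=='wrist' else None)
        p=(p-[x0,y0]+.5)*scale-.5
        cv2.polylines(im,[p.astype(int)],True,(0,0,255),1)
    cv2.imwrite(f'pics/{f}_ov.png',im)
draw('w13','wrist',6,(270,370,150,250))
draw('s13','scene',6,(420,500,130,210))
print(tip@Rt.T+z['tp'])
E
```

```text
[ 0.48475429 -0.09183065  0.10469357]
```

View pics/w13_ov.png

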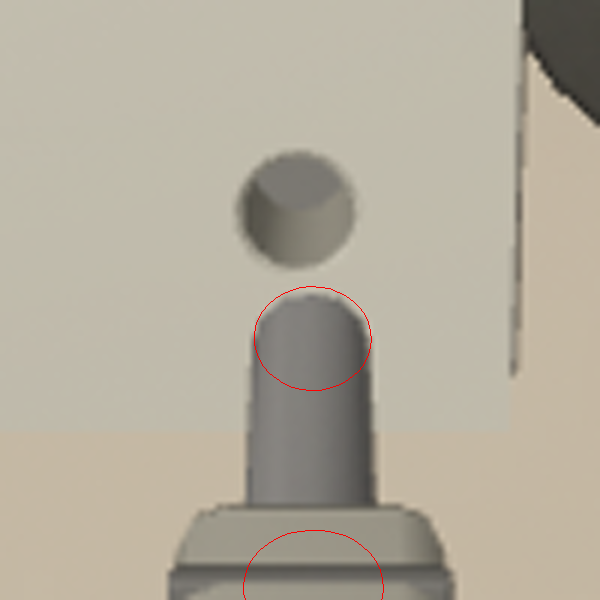

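View pics/s13_ov.png

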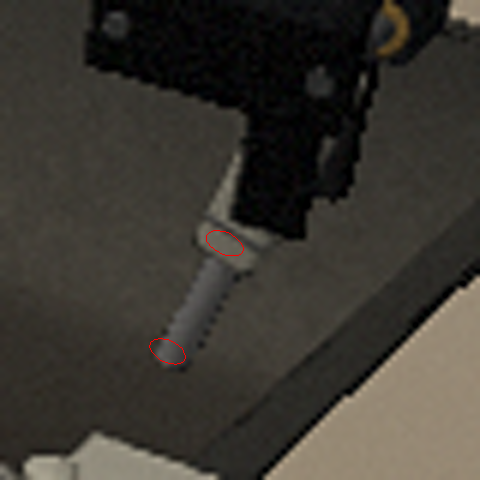

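Call:
{"fn": "carry_out", "kwargs": {
  "increments": [
    [0, 0, 0.03, 0, 1],
    [0, 0.01, 0.06, 0, 1],
    [-0.002, 0.05, 0.06, -3, 1],
    [-0.004, 0.095, 0.06, -6, 1],
    [-0.007, 0.14, 0.06, -9, 1],
    [-0.01, 0.185, 0.06, -12, 1],
    [-0.013, 0.23, 0.06, -15, 1],
    [-0.016, 0.275, 0.06, -18, 1],
    [-0.019, 0.32, 0.06, -21.5, 1],
    [-0.022, 0.365, 0.05, -21.5, 1],
    [-0.0244, 0.41, 0.03, -21.5, 1],
    [-0.0244, 0.4337, 0, -21.5, 1],
    [-0.0244, 0.4337, -0.03, -21.5, 1],
    [-0.0244, 0.4337, -0.03, -21.5, 1],
    [-0.0244, 0.4337, -0.03, -21.5, 1]
  ]
}}

```text
time_s: 12.95
tool_pos: [0.4332, 0.3331, 0.3201]
tool_rot: [179.9, -0.1, -93.7]
force: [-1.3, 0.1, -0.7]
grip_width: 0.0221
```

```bash
python3 - <<'E'
from h import *
o=shot('wrist','w14')[0]; shot('scene','s14'); shot('top','t14')
print(o['tool_pos'],o['tool_rot'],o['force'],o['time_s'],o['grip_width'],o['qpos'])
print(tilt('w14'))
print(tilt('w14',(306,338,256,285)),tilt('w14',(306,338,285,318)))
cs=cv2.imread('pics/s14.png'); cv2.imwrite('pics/s14c.png',cv2.resize(cs[220:340,200:320],None,fx=5,fy=5,interpolation=2))
cs=cv2.imread('pics/t14.png'); cv2.imwrite('pics/t14c.png',cv2.resize(cs[215:310,190:290],None,fx=6,fy=6,interpolation=2))
cs=cv2.imread('pics/w14.png'); cv2.imwrite('pics/w14c.png',cv2.resize(cs[120:270,240:400],None,fx=4,fy=4,interpolation=2))
E
```

```text
[0.43317825 0.33312741 0.32006931] [ 1.79881555e+02 -7.43732400e-02 -9.36954121e+01] [-1.28929142  0.09028775 -0.6802411 ] 12.95 0.022066767774668487 [   8.19149284   16.72863208  -55.65935422  102.59086143   14.74478601
   68.58341765 -145.52225066]
(array([-0.00080894, -0.0164843 ,  0.15874017]), array([-9.64645767e-05, -9.65337924e-01, -2.61003226e-01]), np.float64(0.00039204044794115874), 1942, np.float64(-15.129598428310981))
(array([-0.00078855, -0.01915695,  0.1685527 ]), array([-0.0048269 , -0.9667586 , -0.25564529]), np.float64(0.00036873022862533525), 906, np.float64(-14.812001540663667)) (array([-0.00082283, -0.0141243 ,  0.1500798 ]), array([ 0.00706526, -0.96659519, -0.25621051]), np.float64(0.0004093435709869131), 1036, np.float64(-14.845704456555962))
```

View pics/s14c.png

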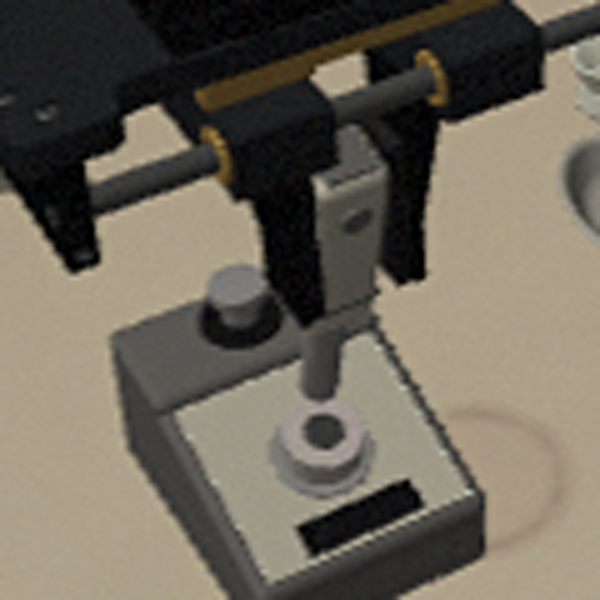

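View pics/t14c.png

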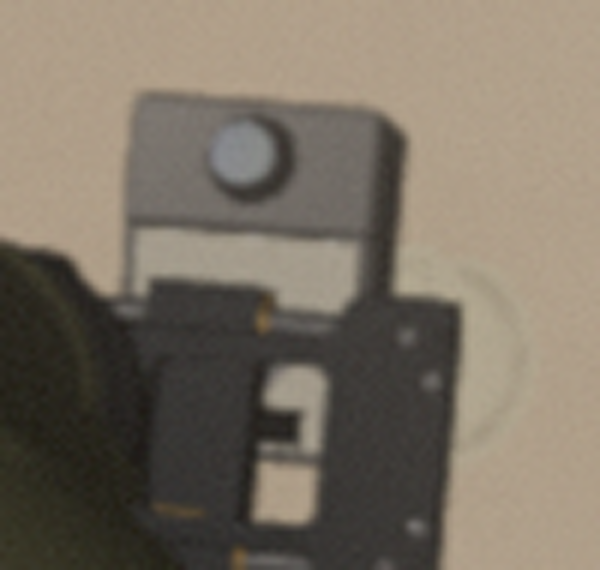

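View pics/w14c.png

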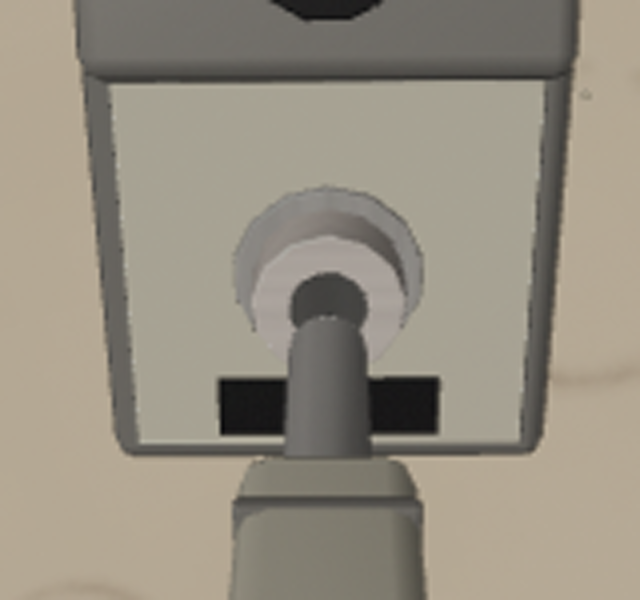

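```bash
cat >> h.py <<'E'
def circ(c,ax,r):
    v=np.cross(ax,[0,0,1.]); v/=np.linalg.norm(v); w=np.cross(ax,v)
    return np.array([c+r*(np.cos(t)*v+np.sin(t)*w) for t in np.linspace(0,2*np.pi,60)])
def ov(f,cam,box,scale,circs,out):
    im=cv2.imread(f'pics/{f}.png'); x0,x1,y0,y1=box
    im=cv2.resize(im[y0:y1,x0:x1],None,fx=scale,fy=scale,interpolation=2)
    for C,col in circs:
        p=(proj(cam,C,f if cam=='wrist' else None)-[x0,y0]+.5)*scale-.5
        cv2.polylines(im,[np.round(p*8).astype(int)],True,col,1,cv2.LINE_AA,3)
    cv2.imwrite(f'pics/{out}.png',im)
def normal(yaw=-3.7,t=15.):
    y,t=np.radians([yaw,t]); return np.array([-np.sin(t)*np.cos(y),-np.sin(t)*np.sin(y),np.cos(t)])
E
python3 - <<'E'
from h import *
z=np.load('pics/w14.npz');Rt=R.from_euler('xyz',z['tr'],degrees=True).as_matrix()
N=normal(); S=np.array([.461,.3315,.055])
tip=np.array([-.0003,-.0283,.246])@Rt.T+z['tp']; print('tip',tip,'tip-S',tip-S)
cs=[(circ(S,N,.013),(0,0,255)),(circ(S,N,.0065),(0,0,255)),(circ(tip,N,.006),(0,255,0)),(circ(tip+.045*N,N,.006),(0,255,0))]
ov('w14','wrist',(260,380,150,250),6,cs,'w14o')
ov('s14','scene',(225,305,270,330),8,cs,'s14o')
E
```

```text
tip [0.46091061 0.33131683 0.07401115] tip-S [-8.93916210e-05 -1.83172498e-04  1.90111547e-02]
```

View pics/w14o.png

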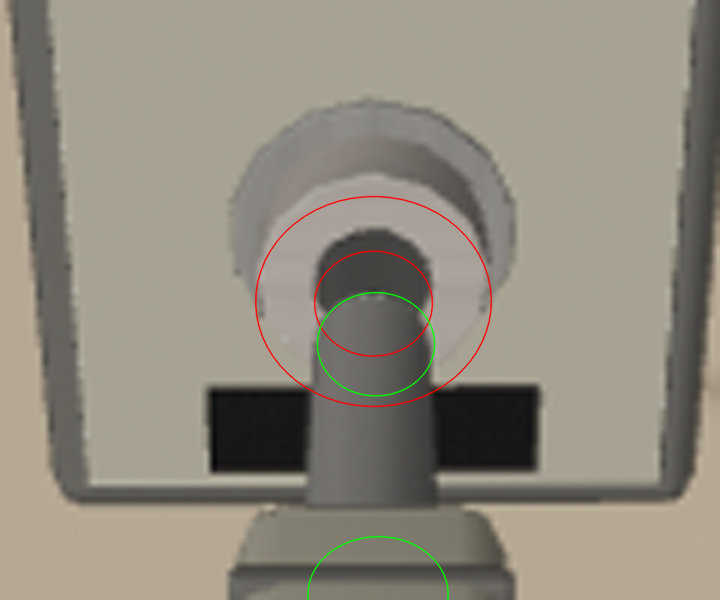

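View pics/s14o.png

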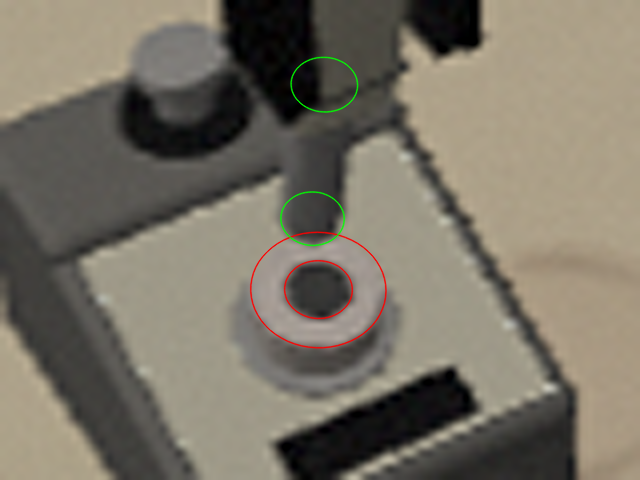

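Call:
{"fn": "carry_out", "kwargs": {
  "increments": [
    [0.001, 0, -0.005, 0, 1],
    [0.001, 0, -0.01, 0, 1],
    [0.001, 0, -0.0135, 0, 1],
    [0.001, 0, -0.0135, 0, 1],
    [0.001, 0, -0.0135, 0, 1]
  ],
  "grip_force": 40
}}

```text
time_s: 13.6
tool_pos: [0.4341, 0.3337, 0.307]
tool_rot: [180.0, -0.0, -93.7]
force: [0.3, -0.2, -1.5]
grip_width: 0.0218
```

```bash
python3 - <<'E'
from h import *
o=shot('wrist','w15')[0]; shot('scene','s15')
print(o['tool_pos'],o['tool_rot'],o['force'],o['time_s'])
z=np.load('pics/w15.npz');Rt=R.from_euler('xyz',z['tr'],degrees=True).as_matrix()
N=normal(); S=np.array([.461,.3315,.055])
tip=np.array([-.0003,-.0283,.246])@Rt.T+z['tp']; print('tip',tip,'tip-S',tip-S)
S2=S+[.0025,0,0]
cs=[(circ(S,N,.013),(0,0,255)),(circ(S,N,.0065),(0,0,255)),(circ(tip,N,.006),(0,255,0)),(circ(tip+.02*N,N,.006),(0,255,0))]
ov('w15','wrist',(260,380,150,250),6,cs,'w15o')
ov('s15','scene',(225,305,270,330),8,cs,'s15o')
ov('s15','scene',(225,305,270,330),8,[],'s15p')
E
```

```text
[0.43408298 0.33373744 0.3070495 ] [ 1.79981943e+02 -7.77858186e-03 -9.36714363e+01] [ 0.26827167 -0.21442824 -1.45730553] 13.6
tip [0.4622646  0.33219627 0.06104055] tip-S [0.0012646  0.00069627 0.00604055]
```

View pics/w15o.png

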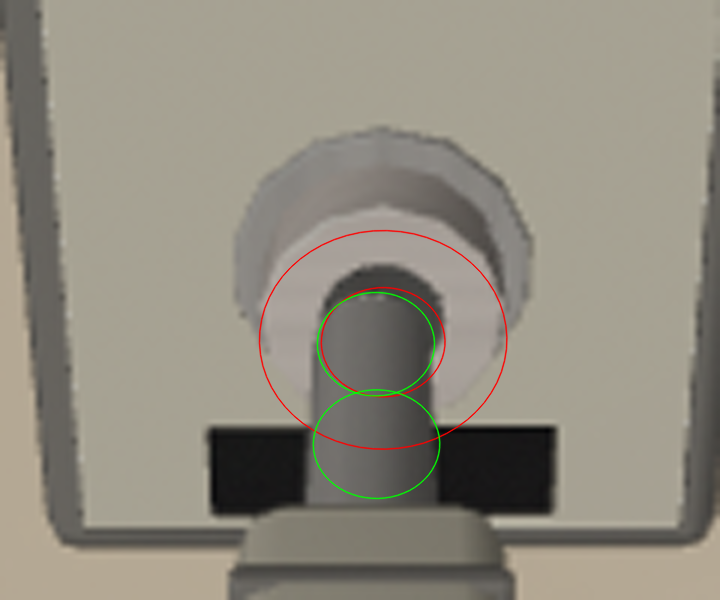

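View pics/s15o.png

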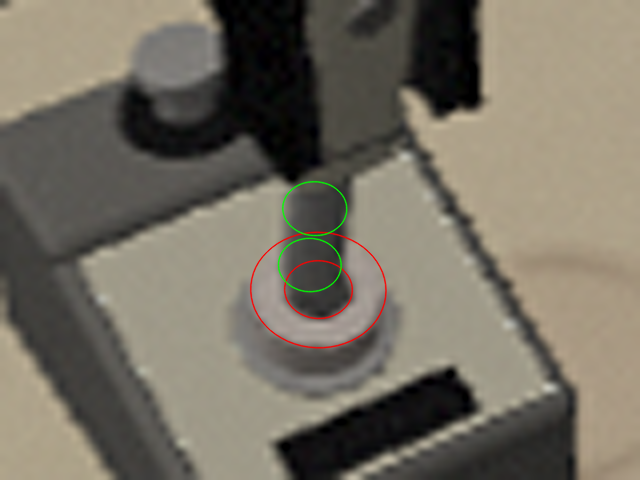

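View pics/s15p.png

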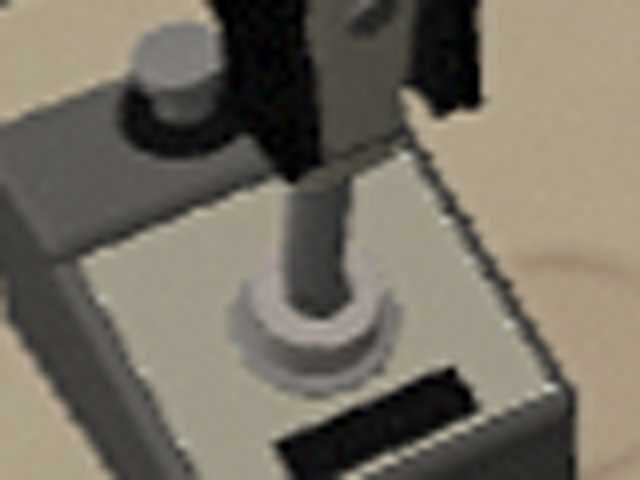

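Call:
{"fn": "carry_out", "kwargs": {
  "increments": [
    [0.0005, -0.0004, -0.002, 0, 1],
    [0.001, -0.0007, -0.004, 0, 1],
    [0.001, -0.0007, -0.004, 0, 1],
    [0.001, -0.0007, -0.004, 0, 1]
  ]
}}

```text
time_s: 14.1
tool_pos: [0.4351, 0.333, 0.3031]
tool_rot: [180.0, -0.0, -93.7]
force: [0.2, 0.9, -1.9]
grip_width: 0.0217
```

```bash
python3 - <<'E'
from h import *
o=env.get_obs()
print(o['tool_pos'],o['force'],o['wrist_torque'])
E
```

```text
[0.43513452 0.33303118 0.30306201] [ 0.20483449  0.90098028 -1.92529979] [0.07068611 0.05218352 0.02012272]
```

Call:
{"fn": "carry_out", "kwargs": {
  "increments": [
    [0.0003, 0, -0.001, 0, 1],
    [0.0003, 0, -0.001, 0, 1],
    [0.0003, 0, -0.001, 0, 1]
  ]
}}

```text
time_s: 14.4
tool_pos: [0.4354, 0.3331, 0.3021]
tool_rot: [180.0, -0.0, -93.7]
force: [-0.1, -0.2, -1.7]
grip_width: 0.0218
```

Call:
{"fn": "carry_out", "kwargs": {
  "increments": [
    [0.0003, 0, -0.001, 0, 1],
    [0.0003, 0, -0.001, 0, 1],
    [0.0003, 0, -0.001, 0, 1]
  ]
}}

```text
time_s: 14.7
tool_pos: [0.4357, 0.333, 0.3011]
tool_rot: [180.0, -0.0, -93.7]
force: [-1.0, -0.0, -0.5]
grip_width: 0.0218
```

Call:
{"fn": "carry_out", "kwargs": {
  "increments": [
    [0.0003, 0, -0.001, 0, 1],
    [0.0003, 0, -0.001, 0, 1],
    [0.0003, 0, -0.001, 0, 1]
  ]
}}

```text
time_s: 15.0
tool_pos: [0.436, 0.3331, 0.3002]
tool_rot: [180.0, -0.0, -93.7]
force: [0.3, -0.6, -0.4]
grip_width: 0.0218
```

```bash
python3 - <<'E'
from h import *
o=shot('wrist','w16')[0]; shot('scene','s16')
print(o['tool_pos'],o['tool_rot'],o['force'],o['wrist_torque'],o['time_s'])
N=normal(); S=np.array([.461,.3315,.055])
cs=[(circ(S,N,.013),(0,0,255)),(circ(S,N,.0065),(0,0,255))]
ov('w16','wrist',(260,380,150,250),6,[],'w16o')
ov('s16','scene',(225,305,270,330),8,cs,'s16o')
print(tilt('w16'))
E
```

```text
[0.43600619 0.33310802 0.30023984] [ 1.79999008e+02 -4.61342004e-03 -9.36722755e+01] [ 0.33570078 -0.60085047 -0.41714993] [0.03290025 0.1530395  0.01695953] 15.0
(array([-0.00080739, -0.01649134,  0.15889249]), array([-0.00262804, -0.96489017, -0.26264054]), np.float64(0.00037634703478672376), 1932, np.float64(-15.226853881004365))
```

View pics/w16o.png

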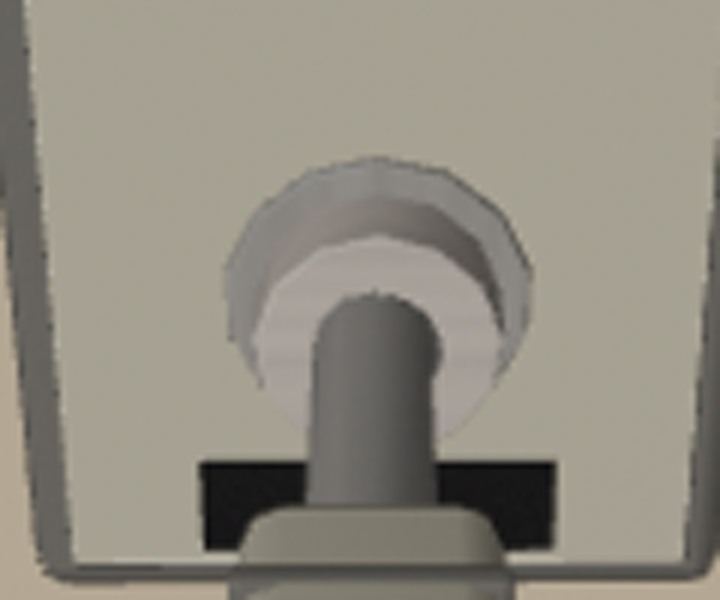

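View pics/s16o.png

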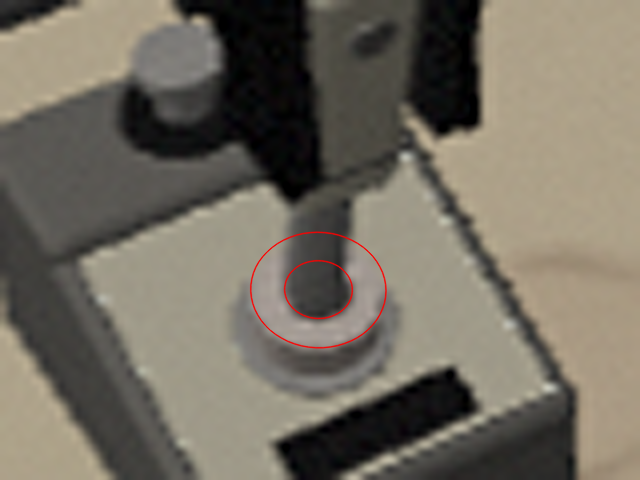

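Call:
{"fn": "carry_out", "kwargs": {
  "increments": [
    [-0.0008, 0, 0.003, 0, 1],
    [-0.0014, -0.0004, 0.003, 0, 1],
    [-0.0014, -0.0004, 0.003, 0, 1]
  ]
}}

```text
time_s: 15.4
tool_pos: [0.4346, 0.3326, 0.3032]
tool_rot: [-180.0, -0.0, -93.7]
force: [-0.1, 0.5, -0.8]
grip_width: 0.0218
```

Call:
{"fn": "carry_out", "kwargs": {
  "increments": [
    [0.0005, 0, -0.002, 0, 1],
    [0.0008, 0, -0.003, 0, 1],
    [0.0008, 0, -0.003, 0, 1]
  ]
}}

```text
time_s: 15.7
tool_pos: [0.4355, 0.3326, 0.3]
tool_rot: [180.0, -0.0, -93.7]
force: [0.4, -0.4, -0.7]
grip_width: 0.022
```

Call:
{"fn": "carry_out", "kwargs": {
  "increments": [
    [0.0003, 0, -0.001, 0, 1],
    [0.0003, 0, -0.001, 0, 1],
    [0.0003, 0, -0.001, 0, 1]
  ]
}}

```text
time_s: 16.0
tool_pos: [0.4357, 0.3326, 0.2992]
tool_rot: [180.0, -0.0, -93.7]
force: [-0.3, -0.3, 1.1]
grip_width: 0.0218
```

Call:
{"fn": "carry_out", "kwargs": {
  "increments": [
    [0.0003, 0, -0.001, 0, 1],
    [0.0003, 0, -0.001, 0, 1],
    [0.0003, 0, -0.001, 0, 1]
  ]
}}

```text
time_s: 16.3
tool_pos: [0.436, 0.3327, 0.2982]
tool_rot: [180.0, -0.0, -93.7]
force: [-0.6, -0.5, 0.8]
grip_width: 0.0218
```

```bash
python3 - <<'E'
from h import *
o=shot('wrist','w17')[0]; shot('scene','s17')
for i in range(3): env.read_camera('scene'); q=env.get_obs(); print(q['force'],q['wrist_torque'],q['tool_pos'])
print(o['tool_pos'],o['tool_rot'],o['force'],o['wrist_torque'],o['time_s'])
ov('w17','wrist',(260,380,150,250),6,[],'w17o')
N=normal(); S=np.array([.461,.3315,.055])
cs=[(circ(S,N,.013),(0,0,255)),(circ(S-N*.005,N,.013),(0,255,0))]
ov('s17','scene',(225,305,270,330),8,cs,'s17o')
print(tilt('w17'))
E
```

```text
[-0.28282338 -0.56676163  0.64889975] [-0.09647359  0.16762778  0.0086926 ] [0.43606002 0.33260422 0.29818463]
[-0.82819881 -0.05477332  1.52594228] [-0.1324286   0.11775511 -0.06253632] [0.43602404 0.33265785 0.29817503]
[-1.09577295 -0.99965417 -0.29609442] [-0.12229268  0.18297162 -0.04529192] [0.4360168  0.33265576 0.29818824]
[0.43601725 0.33265827 0.29817588] [ 1.79995707e+02 -9.54559795e-03 -9.36742616e+01] [-0.59313957 -0.49830346  0.8399967 ] [-0.12183495  0.15518572 -0.04335618] 16.3
(array([-0.00079867, -0.01649502,  0.15878229]), array([ 0.00133757, -0.96524021, -0.26136096]), np.float64(0.000381192458938519), 1934, np.float64(-15.15084592099388))
```

View pics/w17o.png

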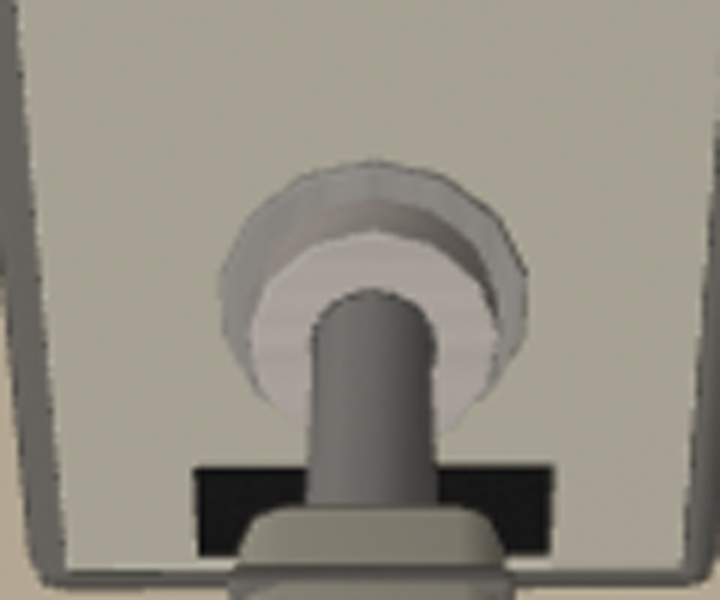

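View pics/s17o.png

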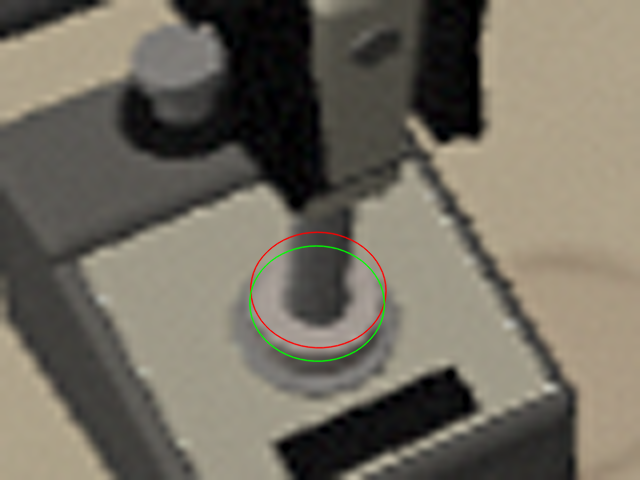

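Call:
{"fn": "carry_out", "kwargs": {
  "increments": [
    [0.0003, 0, -0.001, 0, 1],
    [0.0006, 0, -0.002, 0, 1],
    [0.0007, 0, -0.0028, 0, 1],
    [0.0007, 0, -0.0028, 0, 1],
    [0.0007, 0, -0.0028, 0, 1]
  ]
}}

```text
time_s: 17.05
tool_pos: [0.4368, 0.3326, 0.2954]
tool_rot: [-180.0, -0.0, -93.7]
force: [-0.4, -0.0, 3.0]
grip_width: 0.0215
```

```bash
python3 - <<'E'
from h import *
o=shot('wrist','w18')[0]; shot('scene','s18')
print(o['tool_pos'],o['tool_rot'],o['force'],o['wrist_torque'],o['time_s'])
F=[]
for i in range(6): env.read_camera('scene'); F.append(env.get_obs()['force'])
print(np.mean(F,0),np.std(F,0))
ov('w18','wrist',(260,380,150,250),6,[],'w18o')
N=normal()
for f,cam in (('w14','wrist'),('w15','wrist'),('w16','wrist'),('w17','wrist'),('w18','wrist'),('s0','scene'),('s14','scene'),('s17','scene'),('s18','scene')):
    im,W=pts(cam,f); S=np.array([.4630 if cam=='wrist' else .4605,.3315,.055])
    D=W-S; h=D@N; rad=np.linalg.norm(D-h[...,None]*N,axis=-1)
    face=h[(rad>.021)&(rad<.027)&(h<-.008)&(h>-.02)]
    disc=h[(rad>.007)&(rad<.0115)&(h<.004)&(h>-.0115)]
    print(f,len(face),len(disc),round(1000*(np.median(disc)-np.median(face)),2),'disc med',np.median(disc).round(4))
print(tilt('w18'))
cs=[(circ(S,N,.013),(0,0,255)),(circ(S-N*.005,N,.013),(0,255,0))]
ov('s18','scene',(225,305,270,330),8,cs,'s18o')
E
```

```text
[0.43677306 0.33264441 0.29542676] [-1.79999987e+02 -8.26204005e-03 -9.36777968e+01] [-0.4471324  -0.01249278  3.01398518] [-0.308744    0.20751163 -0.02735325] 17.05
[-0.63783102 -0.93636433  1.96087998] [0.55922367 0.36387611 0.3746246 ]
w14 1592 416 12.32 disc med 0.0003
w15 1748 449 12.35 disc med 0.0003
w16 1802 505 11.63 disc med -0.0004
w17 1840 479 9.64 disc med -0.0024
w18 1844 505 6.74 disc med -0.0053
s0 311 103 12.2 disc med -0.0014
s14 295 99 12.27 disc med -0.0015
s17 297 74 9.35 disc med -0.0042
s18 293 77 6.56 disc med -0.0069
(array([-0.0008258 , -0.01651151,  0.15888054]), array([ 2.50687400e-04, -9.65245343e-01, -2.61345297e-01]), np.float64(0.00039443524854018), 1931, np.float64(-15.149902785357726))
```

View pics/w18o.png

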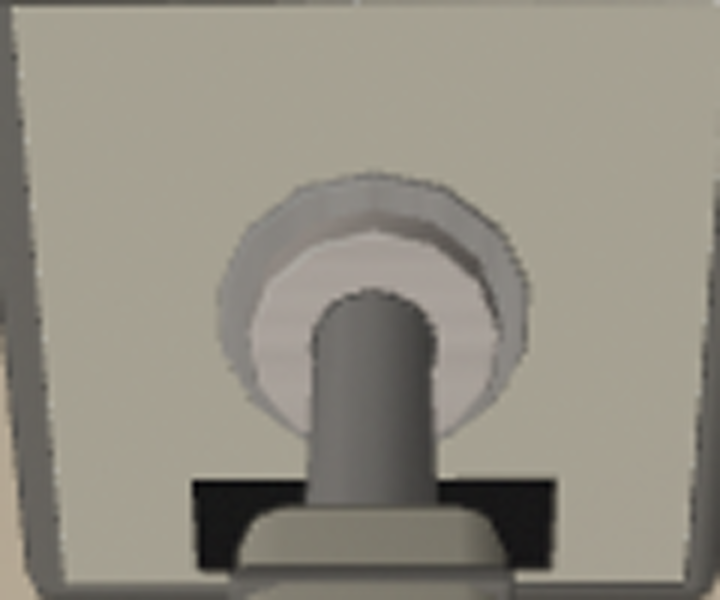

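View pics/s18o.png

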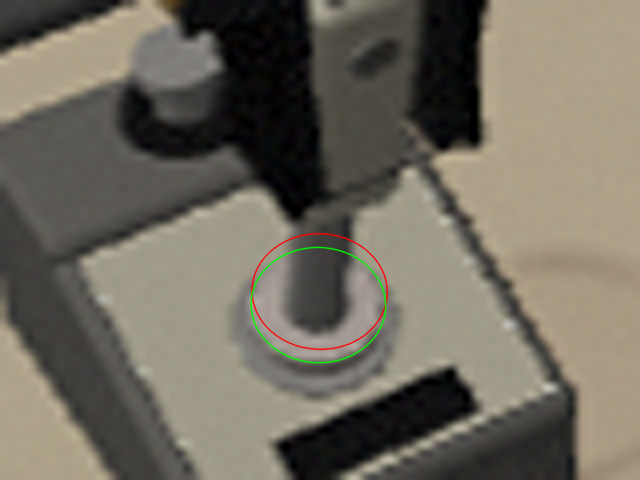

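Call:
{"fn": "carry_out", "kwargs": {
  "increments": [
    [-0.0002, 0, 0.0006, 0, 1],
    [-0.0002, 0, 0.0006, 0, 1],
    [-0.0002, 0, 0.0006, 0, 1],
    [-0.0002, 0, 0.0006, 0, 1],
    [-0.0002, 0, 0.0006, 0, 1]
  ]
}}

```text
time_s: 17.95
tool_pos: [0.4366, 0.3326, 0.296]
tool_rot: [-180.0, -0.0, -93.7]
force: [-0.4, -1.0, 1.8]
grip_width: 0.0216
```

```bash
python3 - <<'E'
from h import *
o=shot('wrist','w19')[0]; shot('scene','s19')
print(o['tool_pos'],o['tool_rot'],o['force'],o['wrist_torque'],o['time_s'],o['grip_width'],abs(o['joint_velocities']).max())
F=[]
for i in range(6): env.read_camera('scene'); F.append(env.get_obs()['force'])
print(np.mean(F,0),np.std(F,0))
N=normal()
for f,cam in (('w19','wrist'),('s19','scene')):
    im,W=pts(cam,f); S=np.array([.4630 if cam=='wrist' else .4605,.3315,.055])
    D=W-S; h=D@N; rad=np.linalg.norm(D-h[...,None]*N,axis=-1)
    fm=(rad>.021)&(rad<.030)&(h<-.008)&(h>-.02)
    face=h[fm]; disc=h[(rad>.007)&(rad<.0115)&(h<.004)&(h>-.0115)]
    print(f,round(1000*(np.median(disc)-np.median(face)),2),'disc med',np.median(disc).round(4))
    P=W[fm]; n=np.linalg.svd(P-P.mean(0),full_matrices=False)[2][2]; n*=np.sign(n[2]); print('face normal',n,'tilt',np.degrees(np.arccos(n[2])),'az',np.degrees(np.arctan2(n[1],n[0])))
    if cam=='wrist':
        z=np.load('pics/w19.npz');Rt=R.from_euler('xyz',z['tr'],degrees=True).as_matrix()
        c,m,*_=tilt('w19'); print('wand axis ang',_[-1]); fn=Rt@m
        print('wand face normal world',fn,'dot face normal deg',np.degrees(np.arcsin(fn@n)))
cv2.imwrite('pics/s19f.png',cv2.imread('pics/s19.png'))
E
```

```text
[0.4365679  0.33263818 0.29597536] [-1.79994213e+02 -4.48342485e-03 -9.36766801e+01] [-0.37681652 -0.95694     1.80434589] [-0.25224759  0.13632068  0.01578983] 17.95 0.021564764492912985 0.09526180988376799
[-0.52791968 -0.87105645  1.90954141] [0.4347744  0.4792013  0.30125529]
w19 7.37 disc med -0.0047
face normal [-0.25605376  0.0156732   0.96653547] tilt 14.86444108685638 az 176.49726134878475
wand axis ang -15.192733717781495
wand face normal world [ 0.96331769 -0.05736295  0.26216124] dot face normal deg 0.3339195535502495
s19 7.18 disc med -0.0063
face normal [-0.252268    0.01277605  0.96757306] tilt 14.630905824147359 az 177.10074721533522
```

View pics/s19f.png

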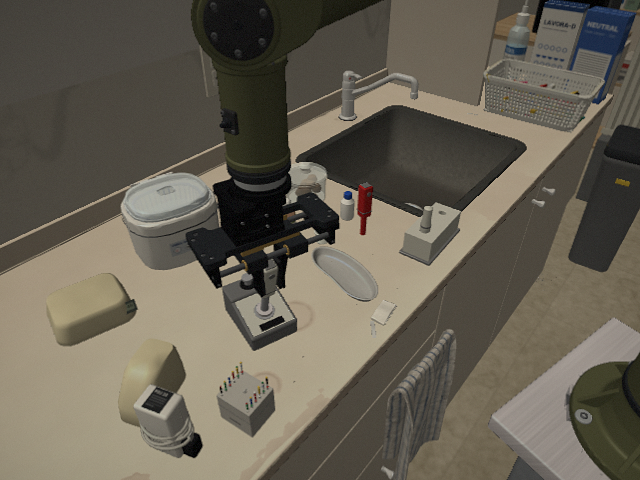

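```bash
python3 -c "
from h import *
print(env.sign_off())"
```

```text
the job is handed in; nothing more can be done
None
```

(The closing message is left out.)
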